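# Ready the bench lathe: tighten the coolant gland nut, clear the catch tray

## Task

Get the bench lathe ready for its next batch. Run the brass gland nut on the coolant manifold clockwise until it is finger-tight, using the fingers and not the wrench, then pull the T-handled socket wrench out of its holder, give the nut one further quarter turn with it and no more, and stand the wrench upright in its holder again. Also move every finished part from the catch tray into the blue tote, and leave the oil bottle, tape measure and mug alone.

Things in the scene. Friction and masses are not known exactly. Their poses are not given: they have to be found in the camera images.
- manifold: coolant manifold bolted to the bench: aluminium block 85 x 60 x 40 mm high, origin at the centre of its underside, on the axis of the gland nut. From its top (40 mm) a steel neck 20 mm in diameter rises to the nut; a copper tube stub 12 mm in diameter stands on the same axis and ends 95 mm above the bench. A white mark on the block points to its +x
- nut_center (a point): brass hexagonal gland nut, 40 mm across flats, axis upright; the flats span 62 to 80 mm above the bench, then a small cone to 85 mm; this point is on its axis, half-way up the flats (71 mm above the bench). Its x axis is square to one flat (which carries a red paint stripe), further flats every 60 degrees; it turns with the nut. The nut cannot come off and does not rise or sink as it turns
- nut (a joint): turning of the gland nut on its thread (rad), growing clockwise seen from above (tightening). Negative = loose (down to -3.6), 0 = finger-tight, the stop: up to there it turns easily (0.03 N m). Total nut angle is joint nut + joint seat
- seat (a joint): how far the nut has been tightened past finger-tight (rad), clockwise seen from above, 0 at the start: once joint nut is at 0, further turning compresses the ferrule at a steady 0.25 to 0.3 N m and stays where it is left; one quarter turn is 1.57. Turning backwards only loosens joint nut
- holder: wooden upright tool holder fixed to the bench, open-topped square box 100 x 100 x 65 mm high, walls and floor 6 mm (inside 88 x 88 mm); origin at the centre of its underside
- wrench_bar (a point): T-handled socket wrench, 162 mm tall, 0.3 kg, standing on its socket in the holder; this point is the centre of its red crossbar (110 mm long along x, 16 mm wide, 18 mm high), 153 mm above the lower rim of the socket; z points up, away from the socket. Below the bar a round steel stem 14 mm in diameter
- wrench_rim (a point): centre of the lower rim of the wrench's hexagonal socket: 44 mm across flats inside (52 outside), 44 mm deep, its lowest 8 mm flared to 50 mm inside (66 mm over corners outside), open below, flats square to the crossbar's x and every 60 degrees. Lowered fully over the nut it rests on the tube stub, rim 51 mm and bar centre 204 mm above the bench, with about 12 degrees of play either way; let go, it stands there
- tray: grey steel catch tray of the lathe, 220 x 220 mm, heavy, floor 4 mm thick, rim only 12 mm high; origin at the centre of its underside
- tote: blue open-topped tote, fixed, 180 (x) x 230 (y) x 60 mm high, walls and floor 5 mm; origin at the centre of its underside
- oil_center (a point): yellow oil bottle with red cap, 52 mm in diameter, 130 mm high, upright; point half-way up. Bystander
- tape_center (a point): orange tape measure 62 x 34 x 60 mm high; point at its centre. Bystander
- mug_center (a point): white mug 80 mm in diameter, 90 mm high; point on its axis, half-way up. Bystander
- part1_center (a point): finished aluminium valve body from the lathe, block 44 (x) x 28 (y) x 36 (z) mm, 0.11 kg, lying in the catch tray; point at its centre. Three to five of these are present
- part2_center (a point): finished aluminium valve body from the lathe, block 44 (x) x 28 (y) x 36 (z) mm, 0.11 kg, lying in the catch tray; point at its centre. Three to five of these are present
- part3_center (a point): finished aluminium valve body from the lathe, block 44 (x) x 28 (y) x 36 (z) mm, 0.11 kg, lying in the catch tray; point at its centre. Three to five of these are present
- part4_center (a point): finished aluminium valve body from the lathe, block 44 (x) x 28 (y) x 36 (z) mm, 0.11 kg, lying in the catch tray; point at its centre. Three to five of these are present
- part5_center (a point): finished aluminium valve body from the lathe, block 44 (x) x 28 (y) x 36 (z) mm, 0.11 kg, lying in the catch tray; point at its centre. Three to five of these are present
Mind the look-alikes: they are no part of the job. What is shaped like the part that bears part3_center but green or red is not meant. Leave any orange or turquoise look-alike of the part that bears part2_center alone.

How it is judged:
On the way, in this order (a step that is already met when the one before it is completed fails the run):
1. the gland nut is run finger-tight (joint nut above -0.12 rad, and joint seat still below 0.35 rad) (value of joint nut above -0.12 rad and value of joint seat below 0.35 rad), for 0.2 s.
2. the nut is turned a further quarter turn, give or take 20 degrees, with the wrench on it (value of joint seat between 1.22 and 1.92 rad and horizontal distance between wrench_bar and nut_center below 0.03 m and height (world z) of wrench_bar below 0.235 m), for 0.2 s.
At the end, for the whole second after the job is handed in: The nut has been turned 1.22 to 1.92 rad past finger-tight (and not backed off by more than 0.35 rad), the wrench stands in its holder within 0.25 rad of upright, and every part present lies at rest inside the tote (value of joint seat between 1.22 and 1.92 rad and value of joint nut above -0.35 rad and x of wrench_bar in the frame of holder between -0.04 and 0.04 m and y of wrench_bar in the frame of holder between -0.04 and 0.04 m and z of wrench_bar in the frame of holder below 0.18 m and angle between wrench_bar's own z axis and vertical below 0.25 rad and linear speed of each of wrench, part1, part2, part3, part4, part5 below 0.03 m/s and x of part1_center in the frame of tote between -0.085 and 0.085 m and y of part1_center in the frame of tote between -0.11 and 0.11 m and z of each of part1_center, part2_center, part3_center, part4_center, part5_center in the frame of tote below 0.065 m and x of part2_center in the frame of tote between -0.085 and 0.085 m and y of part2_center in the frame of tote between -0.11 and 0.11 m and x of part3_center in the frame of tote between -0.085 and 0.085 m and y of part3_center in the frame of tote between -0.11 and 0.11 m and x of part4_center in the frame of tote between -0.085 and 0.085 m and y of part4_center in the frame of tote between -0.11 and 0.11 m and x of part5_center in the frame of tote between -0.085 and 0.085 m and y of part5_center in the frame of tote between -0.11 and 0.11 m); the robot touches nothing.
It fails at once if the nut is tightened past finger-tight (joint seat between 0.35 and 1.2 rad) with the fingers on the nut (contact force between the fingers and nut above 2 N and value of joint seat between 0.35 and 1.2 rad).
It fails at once if the wrench is put on the nut before it is finger-tight (joint nut below -0.3 rad) (contact force between wrench and nut above 1 N and value of joint nut below -0.3 rad).
It fails at once if the nut is over-tightened (joint seat above 1.92 rad) (value of joint seat above 1.92 rad).
It fails at once if the oil bottle, tape measure or mug is pushed away (50 mm) or tipped over (distance of any of oil_center, tape_center, mug_center from where it was at the start of the episode above 0.05 m or angle between any of oil_center, tape_center, mug_center's own z axis and vertical above 0.6 rad).
Of part1, part2, part3, part4, part5 only 3 to 5 are there at a start; the rules pass over those that are not, and their reading is None.
At some moment in a run one of part1, part2, part3, part4, part5 may be knocked a few centimetres aside while the robot is not near it.
It also fails if it takes over 210 s, if anything falls off the work surface, if the arm or the gripper's body presses on something with over 40 N, if the wrist force passes 120 N, or if a joint passes its speed limit or range.

## Robot

A 6-joint arm with a two-finger parallel gripper is mounted at the origin on the work surface. World frame = base frame: x ahead of the robot, y to its left, z up, the work surface at z = 0. Lengths are in m, angles in rad, forces in N, time in s.
With the tool pointing down it reaches from about 0.25 to 0.775 m from the base axis. Payload 4 kg.
Tool frame: the origin (TCP) lies at the very end of the fingers, on their centre line; the grasp point (between the pads) lies 19 mm behind it; x points along the fingers, y is the direction in which the jaws open and shut, and the axes are right-handed (so a half turn about x gives the same grasp; the last joint's range is limited). The gripper opens to 94 mm and grips with 3 to 60 N. Pads are 16 mm wide; open, the fingers measure 119 mm over their backs; the gripper's body (75 mm by 177 mm) begins 78 mm behind the grasp point.
Start: joints at [-1.336, 0.087, 1.371, -0, 1.684, -0.103], TCP at [0.182, -0.519, 0.206] pointing down, gripper open.
Joint ranges: [-3.1, 3.1], [-0.76, 2.03], [0.27, 2.55], [-1.08, 4.22], [0.17, 2.65], [-2.57, 2.57]. Speed limits (rad/s): [2.79, 2.79, 3.14, 3.14, 3.14, 3.14].

## Interface

Orientations are given as [roll, pitch, yaw] about the fixed x, y, z axes, in that order (R = Rz(yaw) Ry(pitch) Rx(roll)).
In Python, from bench import robot gives the robot as it stands.
- The arm moves only by the tool carry_out, never from a script. Its argument "targets" is a list of rows, each a list of 5 numbers: the closure, from 0 (fully open) to 1 (shut), then the shift along the tool's x, y, z in cm, then the turn about the tool's x in degrees. In form: [[fingers, tx, ty, tz, turn], ...]. A call has 1 to 20 rows; each row shifts and turns the commanded pose from where the row before left it, along the tool's axes as they then stand; what a row does not reach is not made up. A row lasts 1/10 s, in which the tool goes at most 50 mm and 8.59 degrees, less where a joint would pass 70% of its speed; a pose out of reach is approached as far as the arm can. A call is refused whole if a number of a shift passes 5 or a number of a turn 8.59, either way. A call with a gripper value outside its range is refused whole. The fingers move at their own pace and stop on an object; the grip force is fixed at half the most. Time passes only in rows, so rows that do not move let the fingers close. It gives the time, the measured TCP pose, the force and the opening at its end, in the units of the state.
- robot.get_obs(): the state, without advancing time (a new reading comes with each control period).
- robot.snapshot(name): name is "scene" or "top" or "wrist"; returns a dict with "image" (420x560x3 uint8, red, green, blue), "camera_matrix" (3x3 intrinsics, pixels), "pose" (4x4, takes a point from camera to world coordinates). Camera axes: x right, y up, looking along -z (the intrinsics and any distortion apply to the point x, -y, -z); pixel columns grow to the right and rows downward; lengths in m; the calibration is good to about 2 mm. The wrist camera is an equidistant fisheye: a pixel r from the principal point sees the ray r / f radians off the axis. A picture is of the moment at which its call begins. There is no depth.
- robot.close_job(): hands the job in, once; it reports no verdict.
The state is a dict: "time": time; "joint_positions": joint angles; "qvel": joint speeds; "joint_torque": joint torques, N m; "tool_pos": TCP position; "ee_rot": TCP orientation; "wrist_force": force on the tool from outside, world axes, zero at the start; "wrist_torque": the same for the moment, N m; "width": finger opening in m.
Only numpy, scipy, OpenCV 4.12 (cv2) and the standard library are available. Lean on these libraries where they do the work, as an engineer would, in place of code of your own. Each camera call takes 0.05 s, during which the arm holds its last target. There are 200 camera calls.

## Working session

There is one attempt and no reset: what is moved stays moved. The work goes in short steps, Python scripts to look and compute and a tool call to move; the robot and the scene stay as the last step left them, time stands still between calls to the robot, and variables do not carry over. Pictures are saved under pics/ and viewed, about 12 in all and at most 16, crops included, and the job is handed in when it is done.

Besides the shell and the picture viewer there is one more tool, called after ">>>" in YAML: its name, and indented under it one key for each argument. carry_out: Moves the arm, as the interface text tells. Its arguments: {"type":"object","properties":{"targets":{"type":"array","items":{"type":"array","items":{"type":"number"}}}},"required":["targets"]}

```bash
mkdir -p pics; ls
cat > h.py <<'E'
from bench import robot
import numpy as np, cv2, json
from scipy.spatial.transform import Rotation as R
def snap(cam,name):
    s=robot.snapshot(cam); cv2.imwrite(f'pics/{name}.png',s['image'][:,:,::-1]); np.savez(f'pics/{name}.npz',K=s['camera_matrix'],P=s['pose'],im=s['image']); return s
def load(name): return np.load(f'pics/{name}.npz')
def ray(name,u,v,z,fish=False):
    d=load(name);K,P=d['K'],d['P']
    a=np.array([(u-K[0,2])/K[0,0],(v-K[1,2])/K[1,1]])
    if fish:
        r=np.linalg.norm(a); a3=np.array([*(a/r*np.sin(r)),np.cos(r)]) if r>1e-9 else np.array([0,0,1.])
    else: a3=np.array([*a,1.])
    w=P[:3,:3]@np.array([a3[0],-a3[1],-a3[2]]); o=P[:3,3]
    return o+w*(z-o[2])/w[2]
def proj(name,p,fish=False):
    d=load(name);K,P=d['K'],d['P']
    c=P[:3,:3].T@(np.array(p)-P[:3,3]); c=np.array([c[0],-c[1],-c[2]])
    if fish:
        r=np.hypot(c[0],c[1]); th=np.arctan2(r,c[2]); a=c[:2]/r*th
    else: a=c[:2]/c[2]
    return K[0,0]*a[0]+K[0,2],K[1,1]*a[1]+K[1,2]
def crop(name,x0,y0,x1,y1,s,out):
    im=cv2.imread(f'pics/{name}.png')[y0:y1,x0:x1]; cv2.imwrite(f'pics/{out}.png',cv2.resize(im,None,fx=s,fy=s,interpolation=cv2.INTER_CUBIC))
E
python3 - <<'E'
from h import *
a=snap('top','top0');b=snap('scene','sc0')
for s in(a,b):print(s['camera_matrix'],s['pose'].round(3))
o=robot.get_obs();print({k:np.round(v,3) for k,v in o.items()})
t=cv2.imread('pics/top0.png');cv2.imwrite('pics/top0b.png',cv2.resize(t,(800,600),interpolation=cv2.INTER_CUBIC))
E
```

```text
pics
[[478.12351123   0.         281.11831327]
 [  0.         478.12351123 211.67491551]
 [  0.           0.           1.        ]] [[-0.028  0.989 -0.144  0.389]
 [-1.    -0.029 -0.002 -0.048]
 [-0.006  0.144  0.99   1.253]
 [ 0.     0.     0.     1.   ]]
[[519.11837871   0.         277.94540426]
 [  0.         519.11837871 210.18403943]
 [  0.           0.           1.        ]] [[-0.763 -0.485  0.426  1.185]
 [ 0.646 -0.589  0.486  0.676]
 [ 0.015  0.646  0.763  1.25 ]
 [ 0.     0.     0.     1.   ]]
{'time': np.float64(0.1), 'joint_positions': array([-1.336,  0.088,  1.372,  0.   ,  1.684, -0.103]), 'qvel': array([ 0.   ,  0.   , -0.003,  0.   ,  0.001, -0.   ]), 'joint_torque': array([ 3.0000e-03, -3.4125e+01, -3.0330e+01,  7.2000e-02,  3.0000e-02,
       -0.0000e+00]), 'tool_pos': array([ 0.182, -0.518,  0.204]), 'ee_rot': array([-1.676,  1.569,  1.803]), 'wrist_force': array([-0.149,  0.881, -0.191]), 'wrist_torque': array([0.017, 0.016, 0.025]), 'width': np.float64(0.094)}
```

View pics/top0b.png

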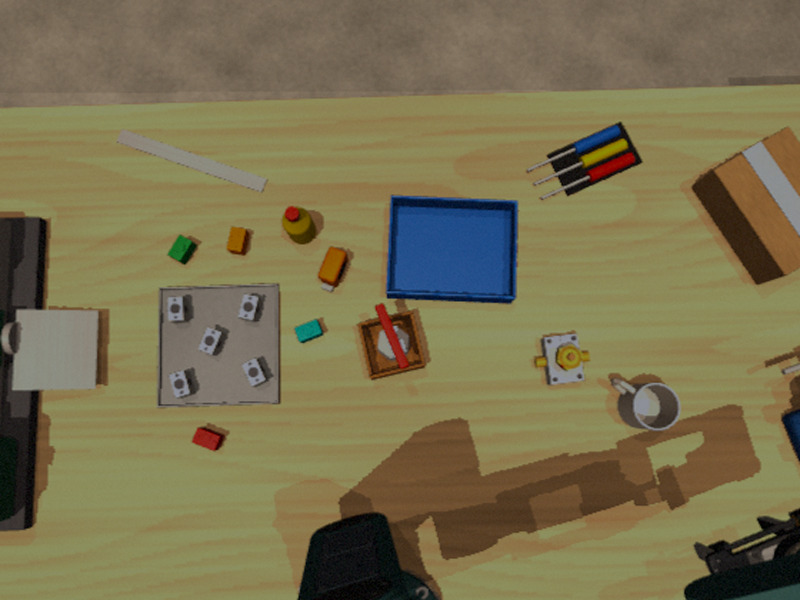

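View pics/sc0.png

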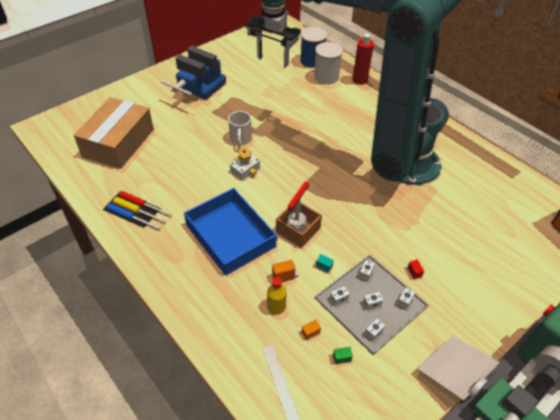

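Run:
```python
from h import *
f=0.7
pts={'nut':(570,356,.085),'wbar':(393,336,.168),'wb1':(381,307,.168),'wb2':(405,365,.168),'holder_bl':(371,377,.065),'h_br':(426,365,.065),'h_tl':(360,321,.065),'h_tr':(415,311,.065),
'tote tl':(391,197,.06),'tote tr':(517,201,.06),'tote bl':(388,298,.06),'tote br':(515,301,.06),'tray tl':(160,288,.012),'tray br':(280,404,.012),'tray tr':(280,286,.012),'tray bl':(159,405,.012),
'p1':(177,308,.04),'p2':(250,306,.04),'p3':(210,340,.04),'p4':(180,384,.04),'p5':(256,372,.04),'mug':(655,408,.09),'oil':(292,213,.13),'tape':(333,265,.06)}
for k,(u,v,z) in pts.items(): print(k,ray('top0',u*f,v*f,z).round(3))
a=cv2.imread('pics/top0.png')
def c(x,y,w,h,s): return cv2.resize(a[y:y+h,x:x+w],None,fx=s,fy=s,interpolation=cv2.INTER_CUBIC)
A=c(105,195,100,100,4);B=c(365,220,80,60,5)[:300,:400];C=c(240,200,80,80,5)
o=np.zeros((600,800,3),np.uint8);o[:400,:400]=A;o[:400,400:]=C;o[400:600]=0
cv2.imwrite('pics/c1.png',o);cv2.imwrite('pics/c2.png',c(368,225,56,56,10))
```

```text
nut [ 0.459 -0.33   0.085]
wbar [ 0.494 -0.03   0.168]
wb1 [ 0.541 -0.012  0.168]
wb2 [ 0.447 -0.048  0.168]
holder_bl [0.433 0.011 0.065]
h_br [ 0.451 -0.084  0.065]
h_tl [0.532 0.029 0.065]
h_tr [ 0.546 -0.068  0.065]
tote tl [ 0.756 -0.031  0.06 ]
tote tr [ 0.742 -0.258  0.06 ]
tote bl [ 0.572 -0.021  0.06 ]
tote br [ 0.56  -0.245  0.06 ]
tray tl [0.61  0.4   0.012]
tray br [0.392 0.179 0.012]
tray tr [0.607 0.178 0.012]
tray bl [0.396 0.397 0.012]
p1 [0.567 0.358 0.04 ]
p2 [0.567 0.227 0.04 ]
p3 [0.508 0.298 0.04 ]
p4 [0.432 0.35  0.04 ]
p5 [0.449 0.216 0.04 ]
mug [ 0.367 -0.465  0.09 ]
oil [0.711 0.136 0.13 ]
tape [0.634 0.075 0.06 ]
```

View pics/c1.png

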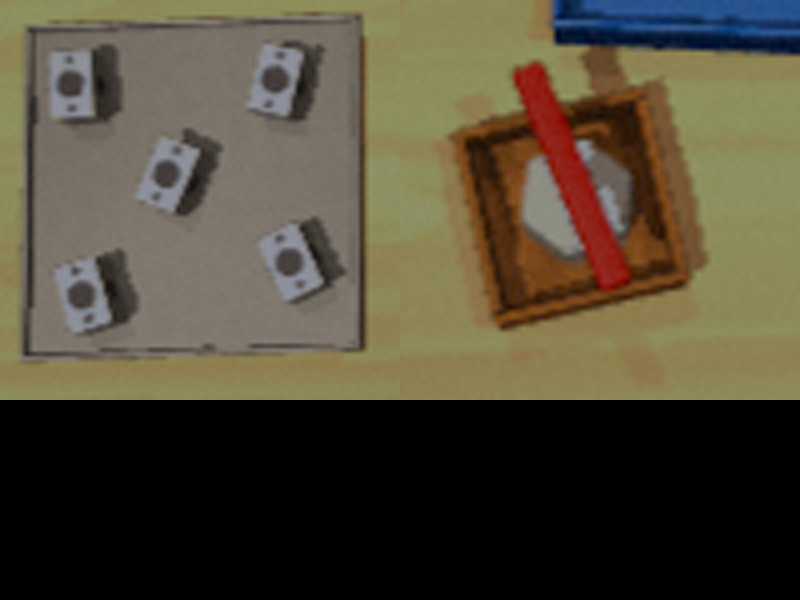

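View pics/c2.png

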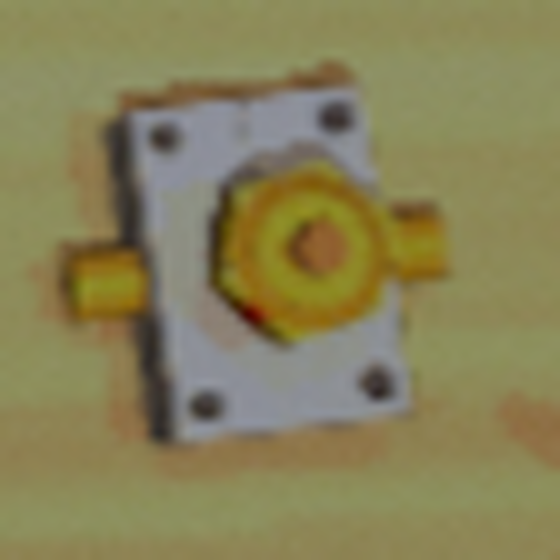

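```bash
cat >> h.py <<'E'
def st():
    o=robot.get_obs(); M=R.from_euler('xyz',o['ee_rot']).as_matrix()
    print('t',round(float(o['time']),2),'tcp',np.round(o['tool_pos'],4),'jaw deg',round(np.degrees(np.arctan2(M[1,1],M[0,1])),1),'xax',M[:,0].round(3),'q',np.round(o['joint_positions'],3),'F',np.round(o['wrist_force'],2),'T',np.round(o['wrist_torque'],3),'w',round(float(o['width']),4))
    return o,M
def plan(p,jaw=None):
    o,M=st(); d=M.T@(np.array(p)-o['tool_pos'])*100
    print('shift cm',d.round(2))
    if jaw is not None:
        c=np.degrees(np.arctan2(M[1,1],M[0,1]))
        t=(c-jaw+90)%180-90   # + turn about tool x(down) lowers world angle
        print('turn',round(t,1),'q6 %.1f'%np.degrees(o['joint_positions'][5]))
E
python3 - <<'E'
from h import *
print(ray('top0',399.8,249.5,.095))
n=ray('top0',399.8,249.5,.095)
plan([n[0],n[1],.2])
E
```

```text
[ 0.45740752 -0.32920453  0.095     ]
t 0.1 tcp [ 0.1822 -0.5184  0.2044] jaw deg -70.6 xax [-0.     0.002 -1.   ] q [-1.336  0.088  1.372  0.     1.684 -0.103] F [-0.15  0.88 -0.19] T [0.017 0.016 0.025] w 0.0937
shift cm [  0.47  -8.73 -32.24]
```

>>> carry_out:
  targets:
    - [0,0,-1.1,-4,0]
    - [0,0,-1.1,-4,0]
    - [0,0,-1.1,-4,0]
    - [0,0,-1.1,-4,0]
    - [0,0,-1.1,-4,0]
    - [0,0,-1.1,-4,0]
    - [0,0,-1.1,-4,0]
    - [0,0.5,-1.0,-4.2,0]
    - [0,0,0,0,8]
    - [0,0,0,0,0]
    - [0,0,0,0,0]

```text
time: 1.2
tool_pos: [0.4569, -0.3301, 0.2001]
ee_rot: [-0.551, 1.57, 2.791]
wrist_force: [-0.1, 0.5, -0.3]
width: 0.0938
```

Run:
```python
from h import *
st();s=snap('wrist','w1');print(s['camera_matrix'],s['pose'].round(3));print(proj('w1',[.4574,-.3292,.095],True))
```

```text
t 1.2 tcp [ 0.4569 -0.3301  0.2001] jaw deg -78.5 xax [-0.001  0.    -1.   ] q [-0.726  0.12   1.346 -0.     1.677  0.644] F [-0.14  0.51 -0.29] T [ 0.046 -0.002 -0.002] w 0.0938
[[325.1922621    0.         280.38990868]
 [  0.         325.1922621  206.06450858]
 [  0.           0.           1.        ]] [[ 0.201  0.94   0.276  0.537]
 [-0.98   0.193  0.056 -0.314]
 [-0.    -0.281  0.96   0.38 ]
 [ 0.     0.     0.     1.   ]]
(np.float64(279.33993781642454), np.float64(203.3677324525626))
```

View pics/w1.png

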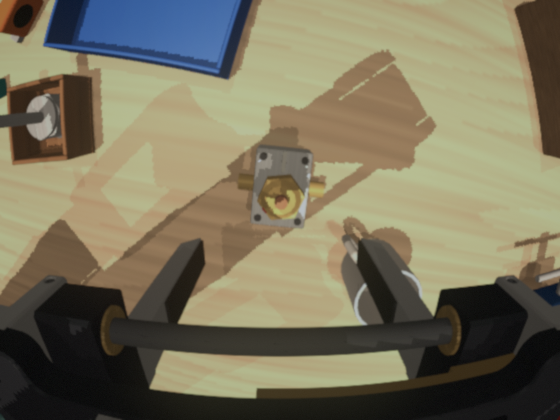

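```bash
python3 -c "
from h import *
crop('w1',230,135,340,240,6,'w1c')"
```

```text
(no output)
```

View pics/w1c.png

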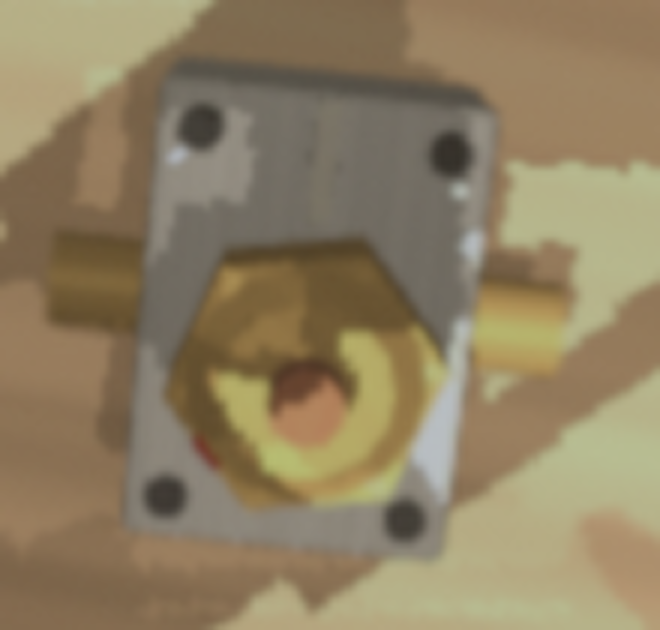

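Run:
```python
from h import *
print(ray('w1',230+310/6,135+405/6,.095,True))
c=[(170,392),(222,257),(365,240),(447,368),(390,497),(248,505)]
w=np.array([ray('w1',230+u/6,135+v/6,.080,True) for u,v in c]);m=w.mean(0);print(m)
d=w-m;a=np.degrees(np.arctan2(d[:,1],d[:,0]));print(a,np.hypot(d[:,0],d[:,1]));print('corner mod60',np.mod(a,60))
p=ray('w1',230+207/6,135+450/6,.071,True);e=p-m;print('stripe',np.degrees(np.arctan2(e[1],e[0])))
B=[(202,127),(452,155),(405,522),(165,496)]
b=np.array([ray('w1',230+u/6,135+v/6,.04,True) for u,v in B]);print(b.mean(0));d=b[0]-b[3];print('blockx',np.degrees(np.arctan2(d[1],d[0])));d=b[1]-b[2];print(np.degrees(np.arctan2(d[1],d[0])))
plan([.457,-.329,.053],-78)
```

```text
[ 0.45862898 -0.33110842  0.095     ]
[ 0.45879093 -0.33065216  0.08      ]
[ 107.63475944   45.7957499   -10.46039404  -74.17378077 -134.41754727
  167.43549627] [0.02197668 0.02370476 0.02407351 0.02231127 0.02405387 0.02335213]
corner mod60 [47.63475944 45.7957499  49.53960596 45.82621923 45.58245273 47.43549627]
stripe 143.31014233178976
[ 0.45718899 -0.33083067  0.04      ]
blockx 5.155787249539929
5.412843509599352
t 1.25 tcp [ 0.4567 -0.3305  0.2003] jaw deg -78.6 xax [-0.  0. -1.] q [-0.727  0.119  1.346 -0.     1.677  0.644] F [0.43 0.35 0.82] T [ 0.033  0.044 -0.046] w 0.094
shift cm [14.73 -0.14 -0.06]
turn -0.6 q6 36.9
```

>>> carry_out:
  targets:
    - [0,0,0,0,-8.5]
    - [0,0,0,0,-8.5]
    - [0,0,0,0,-8.5]
    - [0,0,0,0,-8.5]
    - [0,0,0,0,-8.5]
    - [0,0,0,0,-8.5]
    - [0,0,0,0,-8.5]
    - [0,0,0,0,-8.5]
    - [0,0,0,0,-8.5]
    - [0,0,0,0,-8.5]
    - [0,0,0,0,-8.5]
    - [0,0,0,0,-8.5]
    - [0,0,0,0,-8.5]
    - [0,0,0,0,-8.5]
    - [0,0,0,0,-8.5]
    - [0,0,0,0,-8.5]
    - [0,0,0,0,-8.5]
    - [0,0,0,0,-8.5]
    - [0,0,0,0,-2.6]
    - [0,0,0,0,0]

```text
time: 3.25
tool_pos: [0.4564, -0.331, 0.2007]
ee_rot: [-0.794, 1.57, -1.022]
wrist_force: [-0.2, -0.2, -0.4]
width: 0.094
```

```bash
python3 -c "
from h import *
plan([.4582,-.3308,.054],77)"
```

```text
t 3.25 tcp [ 0.4564 -0.331   0.2007] jaw deg 76.9 xax [ 0. -0. -1.] q [-0.728  0.119  1.346 -0.     1.677 -2.07 ] F [-0.17 -0.24 -0.42] T [ 0.01  -0.139 -0.004] w 0.094
shift cm [14.67  0.06  0.16]
turn -0.1 q6 -118.6
```

>>> carry_out:
  targets:
    - [0,3,0,0.16,0]
    - [0,3,0,0,0]
    - [0,3,0,0,0]
    - [0,3,0,0,0]
    - [0,2.6,0,0,0]
    - [0,0,0,0,0]
    - [0,0,0,0,0]

```text
time: 3.95
tool_pos: [0.4584, -0.3309, 0.0547]
ee_rot: [2.88, 1.57, 2.652]
wrist_force: [0.4, -0.9, 0.7]
width: 0.094
```

```bash
python3 -c "
from h import *
plan([.4582,-.3308,.054],77)"
```

```text
t 3.95 tcp [ 0.4584 -0.3309  0.0547] jaw deg 76.9 xax [-0.  0. -1.] q [-0.725  0.198  1.55  -0.     1.394 -2.068] F [ 0.43 -0.88  0.74] T [ 0.011 -0.143  0.025] w 0.094
shift cm [ 0.07  0.   -0.02]
turn -0.1 q6 -118.5
```

Close on the nut.

>>> carry_out:
  targets:
    - [1,0,0,0,0]
    - [1,0,0,0,0]
    - [1,0,0,0,0]
    - [1,0,0,0,0]
    - [1,0,0,0,0]
    - [1,0,0,0,0]
    - [1,0,0,0,0]
    - [1,0,0,0,0]
    - [1,0,0,0,0]
    - [1,0,0,0,0]

```text
time: 4.95
tool_pos: [0.4589, -0.33, 0.0545]
ee_rot: [1.773, 1.57, 1.545]
wrist_force: [0.3, 2.1, 0.9]
width: 0.0399
```

```bash
python3 -c "
from h import *
st()"
```

```text
t 4.95 tcp [ 0.4589 -0.33    0.0545] jaw deg 77.0 xax [ 0.     0.001 -1.   ] q [-7.240e-01  1.980e-01  1.551e+00  1.000e-03  1.393e+00 -2.068e+00] F [0.32 2.14 0.87] T [ 0.521 -0.181 -0.029] w 0.0399
```

>>> carry_out:
  targets:
    - [1,0,0,0,5]
    - [1,0,0,0,5]
    - [1,0,0,0,0]

```text
time: 5.25
tool_pos: [0.4589, -0.33, 0.0545]
ee_rot: [1.965, 1.57, 1.563]
wrist_force: [0.6, 2.1, 0.8]
width: 0.0398
```

```bash
python3 -c "
from h import *
o,_=st();print(o['joint_torque'][5])"
```

```text
t 5.25 tcp [ 0.4589 -0.33    0.0545] jaw deg 67.0 xax [ 0.     0.001 -1.   ] q [-7.240e-01  1.980e-01  1.551e+00  1.000e-03  1.393e+00 -1.893e+00] F [0.6  2.05 0.79] T [ 0.591 -0.203 -0.025] w 0.0398
0.3587817493826151
```

>>> carry_out:
  targets:
    - [1,0,0,0,7.5]
    - [1,0,0,0,7.5]
    - [1,0,0,0,0]

```text
time: 5.55
tool_pos: [0.4588, -0.3301, 0.0544]
ee_rot: [2.328, 1.57, 1.666]
wrist_force: [1.3, 3.2, 2.2]
width: 0.0396
```

```bash
python3 -c "
from h import *
o,_=st();print(o['joint_torque'][5])"
```

```text
t 5.55 tcp [ 0.4588 -0.3301  0.0544] jaw deg 52.1 xax [-0.     0.001 -1.   ] q [-0.724  0.198  1.551  0.     1.393 -1.633] F [1.34 3.21 2.24] T [ 0.554 -0.181  0.   ] w 0.0396
0.5512967146933079
```

>>> carry_out:
  targets:
    - [1,0,0,0,7.5]
    - [1,0,0,0,7.5]
    - [1,0,0,0,0]

```text
time: 5.85
tool_pos: [0.4588, -0.3302, 0.0544]
ee_rot: [2.813, 1.57, 1.891]
wrist_force: [0.4, 3.1, 1.4]
width: 0.0398
```

```bash
python3 -c "
from h import *
o,_=st();print(o['joint_torque'][5])"
```

```text
t 5.85 tcp [ 0.4588 -0.3302  0.0544] jaw deg 37.2 xax [-0.     0.001 -1.   ] q [-0.724  0.198  1.551  0.     1.393 -1.373] F [0.41 3.07 1.38] T [ 0.594 -0.102 -0.008] w 0.0398
0.5450611375272274
```

>>> carry_out:
  targets:
    - [1,0,0,0,7.5]
    - [1,0,0,0,7.5]
    - [1,0,0,0,0]

```text
time: 6.15
tool_pos: [0.4587, -0.3302, 0.0545]
ee_rot: [-3.003, 1.57, 2.098]
wrist_force: [0.1, 2.7, 1.1]
width: 0.0395
```

```bash
python3 -c "
from h import *
o,_=st();print(o['joint_torque'][5])"
```

```text
t 6.15 tcp [ 0.4587 -0.3302  0.0545] jaw deg 22.2 xax [-0.     0.001 -1.   ] q [-0.724  0.198  1.551  0.     1.393 -1.113] F [0.09 2.71 1.14] T [ 0.564 -0.063 -0.02 ] w 0.0395
0.5412821844220161
```

>>> carry_out:
  targets:
    - [1,0,0,0,7.5]
    - [1,0,0,0,7.5]
    - [1,0,0,0,0]

```text
time: 6.45
tool_pos: [0.4586, -0.3302, 0.0544]
ee_rot: [-2.488, 1.57, 2.351]
wrist_force: [-1.5, 3.1, 0.9]
width: 0.0398
```

```bash
python3 -c "
from h import *
o,_=st();print(o['joint_torque'][5])"
```

```text
t 6.45 tcp [ 0.4586 -0.3302  0.0544] jaw deg 7.3 xax [-0.  0. -1.] q [-0.724  0.198  1.551  0.     1.393 -0.852] F [-1.47  3.13  0.86] T [0.594 0.075 0.005] w 0.0398
0.5391447991132736
```

>>> carry_out:
  targets:
    - [1,0,0,0,7.5]
    - [1,0,0,0,7.5]
    - [1,0,0,0,0]

```text
time: 6.75
tool_pos: [0.4585, -0.3302, 0.0544]
ee_rot: [-2.056, 1.57, 2.522]
wrist_force: [-0.7, 4.2, 2.4]
width: 0.04
```

```bash
python3 -c "
from h import *
o,_=st();print(o['joint_torque'][5])"
```

```text
t 6.75 tcp [ 0.4585 -0.3302  0.0544] jaw deg -7.7 xax [-0.001  0.001 -1.   ] q [-0.724  0.198  1.551 -0.     1.393 -0.59 ] F [-0.75  4.24  2.37] T [0.624 0.149 0.029] w 0.04
0.5380114540457726
```

>>> carry_out:
  targets:
    - [1,0,0,0,7.5]
    - [1,0,0,0,7.5]
    - [1,0,0,0,0]

```text
time: 7.05
tool_pos: [0.4584, -0.3302, 0.0544]
ee_rot: [-1.759, 1.57, 2.557]
wrist_force: [-2.5, 3.5, 1.8]
width: 0.04
```

```bash
python3 -c "
from h import *
o,_=st();print(o['joint_torque'][5])"
```

```text
t 7.05 tcp [ 0.4584 -0.3302  0.0544] jaw deg -22.7 xax [-0.001  0.001 -1.   ] q [-0.725  0.198  1.551 -0.     1.394 -0.329] F [-2.47  3.53  1.83] T [ 0.7    0.254 -0.007] w 0.04
0.5375372059643269
```

>>> carry_out:
  targets:
    - [1,0,0,0,7.5]
    - [1,0,0,0,7.5]
    - [1,0,0,0,0]

```text
time: 7.35
tool_pos: [0.4583, -0.3302, 0.0544]
ee_rot: [-1.488, 1.57, 2.567]
wrist_force: [-2.3, 4.8, 2.8]
width: 0.0395
```

```bash
python3 -c "
from h import *
o,_=st();print(o['joint_torque'][5])"
```

```text
t 7.35 tcp [ 0.4583 -0.3302  0.0544] jaw deg -37.7 xax [-0.001  0.001 -1.   ] q [-0.725  0.198  1.551 -0.     1.394 -0.067] F [-2.35  4.8   2.76] T [ 0.806  0.394 -0.035] w 0.0395
0.5373458191752434
```

>>> carry_out:
  targets:
    - [1,0,0,0,6]
    - [1,0,0,0,6]
    - [1,0,0,0,0]

```text
time: 7.65
tool_pos: [0.4583, -0.3301, 0.0544]
ee_rot: [-1.261, 1.569, 2.585]
wrist_force: [-2.6, 4.4, 3.4]
width: 0.0398
```

```bash
python3 -c "
from h import *
o,_=st();print(o['joint_torque'][5])"
```

```text
t 7.65 tcp [ 0.4583 -0.3301  0.0544] jaw deg -49.7 xax [-0.001  0.001 -1.   ] q [-0.725  0.198  1.551 -0.     1.394  0.142] F [-2.6   4.41  3.36] T [ 0.81   0.359 -0.029] w 0.0398
0.3567902371287346
```

>>> carry_out:
  targets:
    - [1,0,0,0,6]
    - [1,0,0,0,6]
    - [1,0,0,0,0]

```text
time: 7.95
tool_pos: [0.4582, -0.3301, 0.0544]
ee_rot: [-1.046, 1.569, 2.591]
wrist_force: [-2.1, 4.0, 2.6]
width: 0.0399
```

```bash
python3 -c "
from h import *
o,_=st();print(o['joint_torque'][5])"
```

```text
t 7.95 tcp [ 0.4582 -0.3301  0.0544] jaw deg -61.6 xax [-0.001  0.001 -1.   ] q [-0.724  0.198  1.551 -0.     1.394  0.352] F [-2.06  4.03  2.63] T [ 0.897  0.49  -0.012] w 0.0399
0.3306526131927967
```

>>> carry_out:
  targets:
    - [1,0,0,0,5]

```text
time: 8.05
tool_pos: [0.4582, -0.3301, 0.0544]
ee_rot: [-0.944, 1.569, 2.606]
wrist_force: [-2.5, 4.5, 3.1]
width: 0.0395
```

```bash
python3 -c "
from h import *
o,_=st();print(o['joint_torque'][5])
s=snap('wrist','w2');crop('w2',150,100,430,310,2.8,'w2c');print(proj('w2',[.458,-.3308,.08],True))"
```

```text
t 8.05 tcp [ 0.4582 -0.3301  0.0544] jaw deg -66.6 xax [-0.001  0.001 -1.   ] q [-0.724  0.198  1.551 -0.     1.394  0.439] F [-2.5   4.47  3.07] T [0.861 0.45  0.251] w 0.0395
-0.71388378739357
(np.float64(281.3125405688172), np.float64(272.5802217064315))
```

View pics/w2c.png

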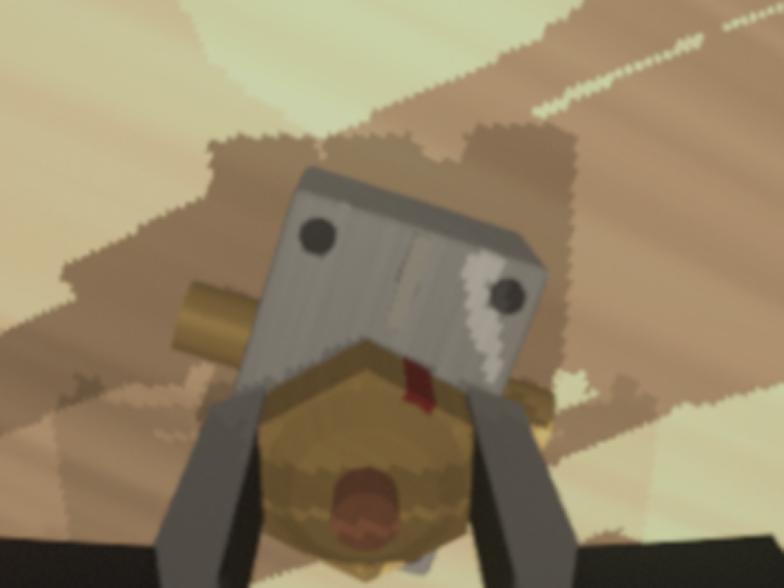

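>>> carry_out:
  targets:
    - [1,0,0,0,0.5]
    - [1,0,0,0,0.5]

```text
time: 8.3
tool_pos: [0.4582, -0.3301, 0.0544]
ee_rot: [-0.917, 1.569, 2.616]
wrist_force: [-3.1, 4.7, 4.1]
width: 0.0399
```

```bash
python3 -c "
from h import *
o,_=st();print(o['joint_torque'][5])"
```

```text
t 8.3 tcp [ 0.4582 -0.3301  0.0544] jaw deg -67.5 xax [-0.001  0.001 -1.   ] q [-0.724  0.198  1.551 -0.     1.394  0.454] F [-3.06  4.73  4.09] T [0.853 0.508 0.22 ] w 0.0399
0.18896265886723995
```

>>> carry_out:
  targets:
    - [0,0,0,0,0]
    - [0,0,0,0,0]
    - [0,0,0,0,0]
    - [0,0,0,0,0]
    - [0,0,0,0,0]
    - [0,-4,0,0,0]
    - [0,-4,0,0,0]
    - [0,-4,0,0,0]
    - [0,-4,0,0,0]
    - [0,-4,0,0,0]
    - [0,-1,0,0,0]
    - [0,0,0,0,0]

```text
time: 9.5
tool_pos: [0.4596, -0.3312, 0.2667]
ee_rot: [2.011, 1.566, -0.747]
wrist_force: [0.5, 0.5, 0.1]
width: 0.0939
```

```bash
python3 -c "
from h import *
plan([.494,-.03,.27],-69)
a=snap('top','top1')
crop('top1',245,195,315,275,7,'top1c')"
```

```text
t 9.5 tcp [ 0.4596 -0.3312  0.2667] jaw deg -68.0 xax [ 0.004 -0.003 -1.   ] q [-0.724  0.117  1.218 -0.     1.802  0.463] F [0.45 0.47 0.13] T [-0.002 -0.003  0.033] w 0.0939
shift cm [ -0.42 -26.64 -14.47]
turn 1.0 q6 26.5
```

View pics/top1c.png

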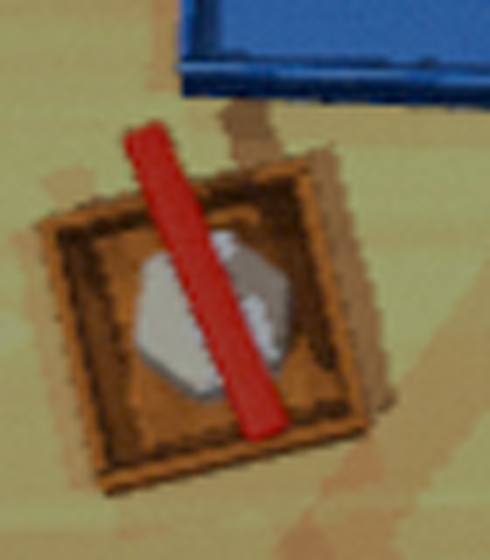

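```bash
python3 -c "
from h import *
a=ray('top1',245+143/7,195+129/7,.168);b=ray('top1',245+267/7,195+433/7,.168);d=a-b
print(a,b,(a+b)/2,np.hypot(*d[:2]),np.degrees(np.arctan2(d[1],d[0])))
"
```

```text
[ 0.54430749 -0.00936233  0.168     ] [ 0.44399621 -0.04710232  0.168     ] [ 0.49415185 -0.02823233  0.168     ] 0.10717582865961202 20.617744592531764
```

>>> carry_out:
  targets:
    - [0,0,-3.8,-2.1,0]
    - [0,0,-3.8,-2.1,0]
    - [0,0,-3.8,-2.1,0]
    - [0,0,-3.8,-2.1,0]
    - [0,0,-3.8,-2.1,0]
    - [0,0,-3.8,-2.1,0]
    - [0,0,-3.8,-2.0,0]
    - [0,0,0,0,1.4]
    - [0,3,0,0,0]
    - [0,3,0,0,0]
    - [0,0,0,0,0]
    - [0,0,0,0,0]

```text
time: 10.75
tool_pos: [0.4937, -0.0297, 0.2027]
ee_rot: [-0.443, 1.567, 3.057]
wrist_force: [-0.0, -0.2, 1.0]
width: 0.0939
```

```bash
python3 -c "
from h import *
plan([.494,-.029,.142],-69.4)
"
```

```text
t 10.75 tcp [ 0.4937 -0.0297  0.2027] jaw deg -69.5 xax [-0.004  0.    -1.   ] q [-0.175 -0.033  1.499 -0.     1.679  1.038] F [-0.02 -0.19  1.02] T [-0.028  0.035 -0.036] w 0.0939
shift cm [ 6.07 -0.05 -0.07]
turn -0.1 q6 59.5
```

>>> carry_out:
  targets:
    - [0,3,0,0,0]
    - [0,3.1,-0.05,-0.1,0]
    - [0,0,0,0,0]
    - [1,0,0,0,0]
    - [1,0,0,0,0]
    - [1,0,0,0,0]
    - [1,0,0,0,0]
    - [1,0,0,0,0]
    - [1,0,0,0,0]
    - [1,0,0,0,0]
    - [1,0,0,0,0]
    - [1,0,0,0,0]
    - [1,0,0,0,0]
    - [1,0,0,0,0]
    - [1,0,0,0,0]

```text
time: 12.25
tool_pos: [0.4955, -0.0283, 0.1434]
ee_rot: [-1.148, 1.571, 2.352]
wrist_force: [1.2, 0.1, -0.3]
width: 0.016
```

```bash
python3 -c "
from h import *
plan([.494,-.029,.142],-69.4)
"
```

```text
t 12.25 tcp [ 0.4955 -0.0283  0.1434] jaw deg -69.4 xax [-0.  0. -1.] q [-0.171 -0.012  1.596  0.     1.557  1.041] F [ 1.17  0.07 -0.29] T [ 0.064 -0.053 -0.043] w 0.016
shift cm [0.14 0.02 0.16]
turn -0.0 q6 59.6
```

>>> carry_out:
  targets:
    - [1,-2,0,0,0]
    - [1,-3,0,0,0]
    - [1,-3,0,0,0]
    - [1,-3,0,0,0]
    - [1,-2.2,0,0,0]
    - [1,0,0,0,-8]
    - [1,0,0,0,-8]
    - [1,0,0,0,-8]
    - [1,0,0,0,-7.7]
    - [1,0,0,0,0]
    - [1,0,0,0,0]

```text
time: 13.35
tool_pos: [0.4953, -0.0284, 0.2747]
ee_rot: [-0.95, 1.569, 3.101]
wrist_force: [0.0, -0.6, -3.4]
width: 0.0158
```

```bash
python3 -c "
from h import *
plan([.459,-.3298,.275],-37.7)
"
```

```text
t 13.35 tcp [ 0.4953 -0.0284  0.2747] jaw deg -37.9 xax [-0.001  0.    -1.   ] q [-0.171 -0.035  1.36  -0.     1.818  0.49 ] F [ 0.04 -0.6  -3.36] T [-0.086 -0.037 -0.   ] w 0.0158
shift cm [-2.000e-02  1.566e+01  2.601e+01]
turn -0.2 q6 28.1
```

>>> carry_out:
  targets:
    - [1,0,0.8,1.3,0]
    - [1,0,1.6,2.6,0]
    - [1,0,1.6,2.6,0]
    - [1,0,1.6,2.6,0]
    - [1,0,1.6,2.6,0]
    - [1,0,1.6,2.6,0]
    - [1,0,1.6,2.6,0]
    - [1,0,1.6,2.6,0]
    - [1,0,1.6,2.6,0]
    - [1,0,1.6,2.6,0]
    - [1,0,0.5,1.3,0]
    - [1,0,0,0,0]
    - [1,0,0,0,0]

```text
time: 14.65
tool_pos: [0.4606, -0.3291, 0.2753]
ee_rot: [-2.458, 1.569, 1.596]
wrist_force: [0.9, 0.2, -3.1]
width: 0.0159
```

```bash
python3 -c "
from h import *
plan([.459,-.3298,.275],-37.7)
snap('wrist','w3');snap('scene','s3');print(proj('s3',[.458,-.3305,.138]),proj('s3',[.458,-.3305,.095]))
u,v=map(int,proj('s3',[.458,-.3305,.138]));a=cv2.imread('pics/s3.png')[v-60:v+50,u-60:u+60];b=cv2.imread('pics/w3.png')
A=cv2.resize(a,(436,400),interpolation=cv2.INTER_CUBIC);B=cv2.resize(b[130:330,190:370],(360,400),interpolation=cv2.INTER_CUBIC);cv2.imwrite('pics/c3.png',np.hstack([A,B]))
"
```

```text
t 14.65 tcp [ 0.4606 -0.3291  0.2753] jaw deg -37.8 xax [-0.     0.001 -1.   ] q [-7.210e-01  1.220e-01  1.196e+00  1.000e-03  1.825e+00 -6.200e-02] F [ 0.89  0.25 -3.12] T [-0.019 -0.019  0.038] w 0.0159
shift cm [ 0.03 -0.08  0.15]
turn -0.1 q6 -3.5
(np.float64(242.75969209808835), np.float64(138.7588887132021)) (np.float64(243.24630116100445), np.float64(148.7403629431302))
```

View pics/c3.png

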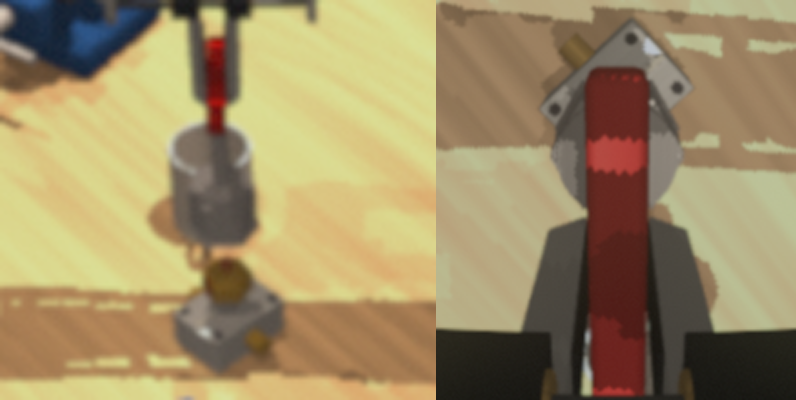

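>>> carry_out:
  targets:
    - [1,0,-0.1,0.15,0]
    - [1,2,0,0,0]
    - [1,2,0,0,0]
    - [1,1,0,0,0]
    - [1,0.5,0,0,0]
    - [1,0.5,0,0,0]
    - [1,0.5,0,0,0]
    - [1,0,0,0,0]

```text
time: 15.55
tool_pos: [0.4587, -0.3306, 0.2103]
ee_rot: [-1.45, 1.57, 2.604]
wrist_force: [-1.1, 0.3, -3.2]
width: 0.0157
```

```bash
python3 -c "
from h import *
plan([.459,-.3298,.1885],-37.7)
"
```

```text
t 15.55 tcp [ 0.4587 -0.3306  0.2103] jaw deg -37.7 xax [-0.  0. -1.] q [-0.725  0.121  1.324 -0.     1.697 -0.066] F [-1.09  0.34 -3.17] T [-0.021  0.02   0.002] w 0.0157
shift cm [ 2.18 -0.03 -0.08]
turn -0.0 q6 -3.8
```

>>> carry_out:
  targets:
    - [1,0.4,0,0,0]
    - [1,0.4,0,0,0]
    - [1,0.4,0,0,0]
    - [1,0.4,0,0,0]
    - [1,0.4,0,0,0]
    - [1,0,0,0,0]

```text
time: 16.15
tool_pos: [0.4584, -0.3304, 0.1895]
ee_rot: [-1.59, 1.569, 2.463]
wrist_force: [-0.6, -0.9, -3.6]
width: 0.0159
```

```bash
python3 -c "
from h import *
plan([.459,-.3298,.1885],-37.7)
"
```

```text
t 16.15 tcp [ 0.4584 -0.3304  0.1895] jaw deg -37.7 xax [-0.001  0.001 -1.   ] q [-0.725  0.126  1.36  -0.     1.657 -0.066] F [-0.61 -0.91 -3.62] T [-0.055  0.01   0.   ] w 0.0159
shift cm [ 0.1   0.01 -0.08]
turn -0.0 q6 -3.8
```

>>> carry_out:
  targets:
    - [1,0,0,0,5]
    - [1,0,0,0,5]
    - [1,0,0,0,5]
    - [1,0,0,0,5]
    - [1,0,0,0,5]
    - [1,0,0,0,5]
    - [1,0,0,0,5]
    - [1,0,0,0,5]

```text
time: 16.95
tool_pos: [0.4584, -0.3305, 0.1905]
ee_rot: [-0.47, 1.57, 2.883]
wrist_force: [-1.5, 0.8, -2.7]
width: 0.0159
```

```bash
python3 -c "
from h import *
st()
"
```

```text
t 16.95 tcp [ 0.4584 -0.3305  0.1905] jaw deg -77.9 xax [-0.001  0.    -1.   ] q [-0.725  0.125  1.359 -0.     1.659  0.635] F [-1.48  0.78 -2.73] T [0.096 0.26  0.302] w 0.0159
```

>>> carry_out:
  targets:
    - [1,0,0,0,5]
    - [1,0,0,0,5]
    - [1,0,0,0,5]
    - [1,0,0,0,5]
    - [1,0,0,0,5]
    - [1,0,0,0,5]
    - [1,0,0,0,5]
    - [1,0,0,0,5]
    - [1,0,0,0,5]
    - [1,0,0,0,4]
    - [1,0,0,0,0]
    - [1,0,0,0,0]

```text
time: 18.15
tool_pos: [0.4584, -0.3303, 0.1905]
ee_rot: [-0.114, 1.57, 2.388]
wrist_force: [-1.4, 1.1, -2.0]
width: 0.0157
```

```bash
python3 -c "
from h import *
st()
"
```

```text
t 18.15 tcp [ 0.4584 -0.3303  0.1905] jaw deg -126.7 xax [-0.001  0.001 -1.   ] q [-0.725  0.125  1.359  0.     1.659  1.486] F [-1.36  1.09 -1.96] T [0.477 0.398 0.081] w 0.0157
```

>>> carry_out:
  targets:
    - [1,0,0,0,-4]
    - [1,0,0,0,-5]
    - [1,0,0,0,0]
    - [1,-1,0,0,0]
    - [1,-2,0,0,0]
    - [1,-3,0,0,0]
    - [1,-3,0,0,0]
    - [1,0,0,0,0]

```text
time: 18.95
tool_pos: [0.4609, -0.3325, 0.2873]
ee_rot: [2.902, 1.557, -0.725]
wrist_force: [0.2, -1.3, -2.0]
width: 0.0159
```

```bash
python3 -c "
from h import *
plan([.492,-.0285,.28])
snap('top','t4');crop('t4',360,215,440,285,8,'t4c')
"
```

```text
t 18.95 tcp [ 0.4609 -0.3325  0.2873] jaw deg -117.8 xax [ 0.01  -0.009 -1.   ] q [-0.725  0.117  1.178  0.     1.833  1.331] F [ 0.16 -1.34 -2.02] T [0.04  0.046 0.006] w 0.0159
shift cm [  0.48 -28.35  11.44]
```

View pics/t4c.png

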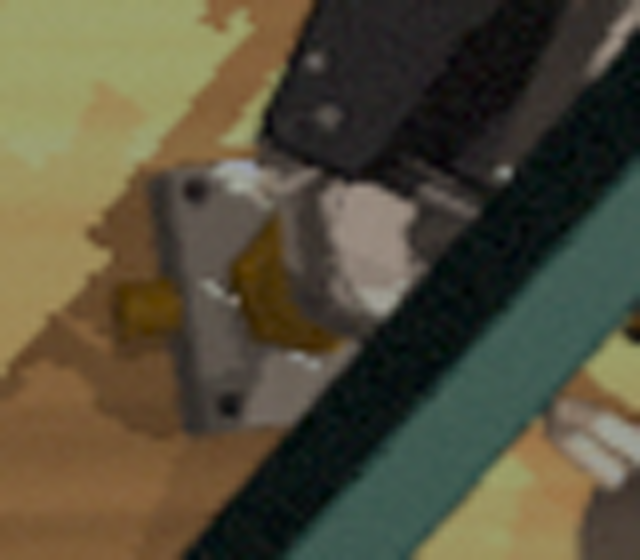

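>>> carry_out:
  targets:
    - [1,0,-1.4,0.6,0]
    - [1,0,-2.8,1.1,0]
    - [1,0,-2.8,1.1,0]
    - [1,0,-2.8,1.1,0]
    - [1,0,-2.8,1.1,0]
    - [1,0,-2.8,1.2,0]
    - [1,0,-2.8,1.2,0]
    - [1,0,-2.8,1.2,0]
    - [1,0,-2.8,1.2,0]
    - [1,0,-2.8,1.1,0]
    - [1,0,-1.7,0.6,0]
    - [1,0,0,0,0]
    - [1,0,0,0,0]

```text
time: 20.3
tool_pos: [0.4878, -0.026, 0.2786]
ee_rot: [0.512, 1.568, -3.113]
wrist_force: [0.2, -0.5, -2.9]
width: 0.0159
```

```bash
python3 -c "
from h import *
c=np.array([ray('top1',245+u/7,195+v/7,.065) for u,v in [(42,222),(315,155),(370,430),(107,492)]]);print(c,c.mean(0))
plan([*c.mean(0)[:2],.28])
snap('top','t5');crop('t5',365,220,445,280,8,'t5c')
"
```

```text
[[ 0.52653175  0.03110491  0.065     ]
 [ 0.54784941 -0.06706776  0.065     ]
 [ 0.44921168 -0.08350173  0.065     ]
 [ 0.43003552  0.00997893  0.065     ]] [ 0.48840709 -0.02737141  0.065     ]
t 20.3 tcp [ 0.4878 -0.026   0.2786] jaw deg -117.7 xax [-0.003 -0.    -1.   ] q [-1.690e-01 -5.100e-02  1.367e+00 -1.000e-03  1.828e+00  1.885e+00] F [ 0.15 -0.54 -2.89] T [ 0.033  0.055 -0.047] w 0.0159
shift cm [-0.14  0.09 -0.11]
```

View pics/t5c.png

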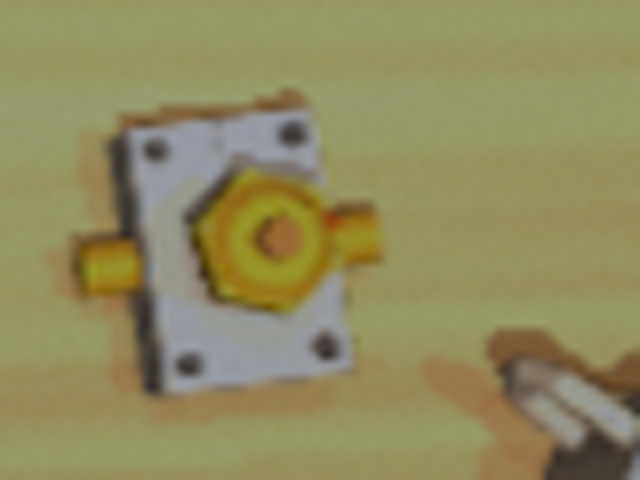

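```bash
python3 -c "
from h import *
g=lambda u,v,z:ray('t5',365+u/8,220+v/8,z)
w=np.array([g(u,v,.08) for u,v in [(196,230),(245,168),(320,180),(339,240),(288,312),(212,297)]]);m=w.mean(0);d=w-m
a=np.degrees(np.arctan2(d[:,1],d[:,0]));print(m,a,np.mod(a,60),np.hypot(d[:,0],d[:,1]))
e=g(334,218,.076)-np.array([.458,-.3305,0]);print('stripe',np.degrees(np.arctan2(e[1],e[0])),e)
e=g(334,218,.076)-m;print('stripe',np.degrees(np.arctan2(e[1],e[0])),e)
b=[(155,150),(293,134),(326,347),(190,364)];b=[g(u,v,.04) for u,v in b]
for i,j in((0,3),(1,2)):
  q=b[i]-b[j];print(np.degrees(np.arctan2(q[1],q[0])))
"
```

```text
[ 0.45786443 -0.32924261  0.08      ] [  82.10897902   13.7981516   -45.40275388  -93.43027676 -167.47764907
  134.63477408] [22.10897902 13.7981516  14.59724612 26.56972324 12.52235093 14.63477408] [0.02163646 0.02215401 0.02447286 0.02206522 0.02333275 0.02500772]
stripe -74.99257764713764 [ 0.00555401 -0.02071711  0.076     ]
stripe -75.48390436443599 [ 0.00568958 -0.0219745  -0.004     ]
5.910037284937094
5.125985780474796
```

```bash
python3 -c "
from h import *
plan([.386,-.292,.28])
"
```

```text
t 20.35 tcp [ 0.488  -0.0266  0.279 ] jaw deg -117.7 xax [-0.002 -0.    -1.   ] q [-1.700e-01 -5.100e-02  1.366e+00 -1.000e-03  1.828e+00  1.885e+00] F [ 0.67 -0.13 -3.61] T [ 0.069 -0.042 -0.031] w 0.0159
shift cm [-0.07 28.23 -3.33]
```

>>> carry_out:
  targets:
    - [1,0,1.6,-0.2,0]
    - [1,0,3,-0.4,0]
    - [1,0,3,-0.4,0]
    - [1,0,3,-0.4,0]
    - [1,0,3,-0.4,0]
    - [1,0,3,-0.4,0]
    - [1,0,3,-0.4,0]
    - [1,0,3,-0.4,0]
    - [1,0,3,-0.3,0]
    - [1,0,1.6,0,0]
    - [1,0,0,0,0]
    - [1,0,0,0,0]

```text
time: 21.55
tool_pos: [0.3909, -0.2829, 0.28]
ee_rot: [-0.831, 1.57, 1.824]
wrist_force: [0.4, 0.5, -2.5]
width: 0.0157
```

```bash
python3 -c "
from h import *
st()
snap('wrist','w6');u,v=map(int,proj('w6',[.458,-.3305,.08],True));print(u,v);print(u-40,v-40);crop('w6',u-40,v-40,u+40,v+40,7,'w6c')
"
```

```text
t 21.55 tcp [ 0.3909 -0.2829  0.28  ] jaw deg -117.9 xax [-0.     0.001 -1.   ] q [-7.440e-01 -6.600e-02  1.379e+00  1.000e-03  1.830e+00  1.313e+00] F [ 0.38  0.5  -2.55] T [ 0.078  0.023 -0.004] w 0.0157
289 113
249 73
```

View pics/w6c.png

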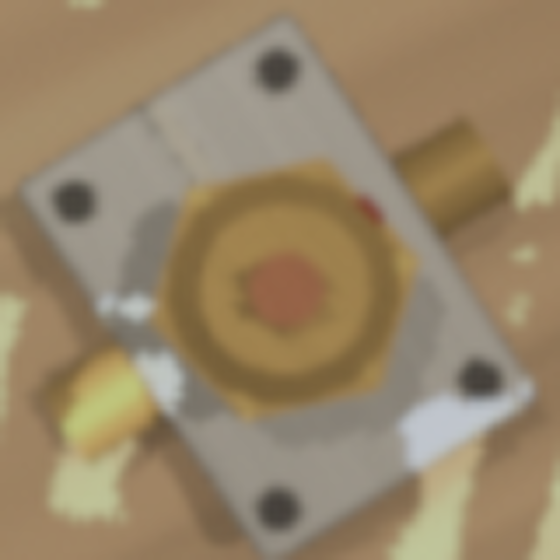

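```bash
python3 -c "
from h import *
g=lambda u,v,z:ray('w6',249+u/7,73+v/7,z,True)
w=np.array([g(u,v,.08) for u,v in [(328,163),(417,255),(380,387),(250,416),(159,311),(190,190)]]);m=w.mean(0);d=w-m
a=np.degrees(np.arctan2(d[:,1],d[:,0]));print(m,a,np.mod(a,60),np.hypot(d[:,0],d[:,1]))
e=g(370,210,.079)-m;print('stripe',np.degrees(np.arctan2(e[1],e[0])),e)
b=[(75,202),(277,70),(480,380),(278,510)];b=[g(u,v,.04) for u,v in b]
for i,j in((0,3),(1,2)):
  q=b[i]-b[j];print(np.degrees(np.arctan2(q[1],q[0])))
"
```

```text
[ 0.45722535 -0.33090856  0.08      ] [ -45.43903675 -103.2500092  -164.98224752  136.38621152   73.12645635
   17.1136148 ] [14.56096325 16.7499908  15.01775248 16.38621152 13.12645635 17.1136148 ] [0.02172775 0.02204648 0.02265937 0.02247942 0.02154808 0.02271948]
stripe -74.14678465811015 [ 0.00513197 -0.01807192 -0.001     ]
5.1978663718302975
5.572996056597952
```

```bash
python3 -c "
from h import *
plan([.489,-.027,.28])
"
```

```text
t 21.6 tcp [ 0.3913 -0.2824  0.2802] jaw deg -117.8 xax [ 0.     0.001 -1.   ] q [-7.430e-01 -6.600e-02  1.379e+00  1.000e-03  1.830e+00  1.312e+00] F [ 0.87 -0.5  -3.49] T [-0.005 -0.036  0.012] w 0.0157
shift cm [  0.04 -27.15   3.25]
```

>>> carry_out:
  targets:
    - [1,0,-1.5,0.2,0]
    - [1,0,-3,0.4,0]
    - [1,0,-3,0.4,0]
    - [1,0,-3,0.4,0]
    - [1,0,-3,0.4,0]
    - [1,0,-3,0.4,0]
    - [1,0,-3,0.4,0]
    - [1,0,-3,0.3,0]
    - [1,0,-3,0.3,0]
    - [1,0,-1.6,0,0]
    - [1,0,0,0,0]
    - [1,0,0,0,0]
    - [1,0,0,0,0]

```text
time: 22.9
tool_pos: [0.4888, -0.0281, 0.2806]
ee_rot: [1.958, 1.57, -1.668]
wrist_force: [-0.9, -0.3, -2.7]
width: 0.0158
```

```bash
python3 -c "
from h import *
plan([.489,-.027,.1445])
"
```

```text
t 22.9 tcp [ 0.4888 -0.0281  0.2806] jaw deg -117.7 xax [-0. -0. -1.] q [-0.173 -0.05   1.363 -0.     1.829  1.882] F [-0.94 -0.34 -2.73] T [ 0.056 -0.014  0.006] w 0.0158
shift cm [13.61 -0.11  0.03]
```

>>> carry_out:
  targets:
    - [1,2,-0.1,0,0]
    - [1,3,0,0,0]
    - [1,3,0,0,0]
    - [1,2,0,0,0]
    - [1,1.5,0,0,0]
    - [1,1,0,0,0]
    - [1,0.6,0,0,0]
    - [1,0.3,0,0,0]
    - [1,0,0,0,0]

```text
time: 23.8
tool_pos: [0.49, -0.0273, 0.1469]
ee_rot: [-2.963, 1.57, -0.306]
wrist_force: [0.2, 0.5, -2.6]
width: 0.0159
```

```bash
python3 -c "
from h import *
plan([.489,-.027,.1435])
"
```

```text
t 23.8 tcp [ 0.49   -0.0273  0.1469] jaw deg -117.8 xax [ 0.001 -0.    -1.   ] q [-0.171 -0.027  1.604 -0.     1.563  1.884] F [ 0.23  0.54 -2.62] T [ 0.083 -0.032 -0.011] w 0.0159
shift cm [0.34 0.02 0.1 ]
```

>>> carry_out:
  targets:
    - [1,0.15,0,0,0]
    - [1,0.15,0,0,0]
    - [1,0,0,0,0]
    - [0,0,0,0,0]
    - [0,0,0,0,0]
    - [0,0,0,0,0]
    - [0,0,0,0,0]
    - [0,0,0,0,0]
    - [0,-2,0,0,0]
    - [0,-4,0,0,0]
    - [0,-4,0,0,0]
    - [0,-3,0,0,0]
    - [0,0,0,0,0]

```text
time: 25.1
tool_pos: [0.4918, -0.0275, 0.2793]
ee_rot: [-2.838, 1.56, -0.18]
wrist_force: [0.1, 0.2, 0.9]
width: 0.0918
```

Run:
```python
from h import *
plan([.567,.227,.15])
s=snap('top','t7')
a=s['image'][:,:,::-1]
A=cv2.resize(a[190:300,100:220],None,fx=3.6,fy=3.6,interpolation=cv2.INTER_CUBIC)
B=cv2.resize(a[190:300,235:325],None,fx=3.6,fy=3.6,interpolation=cv2.INTER_CUBIC)
cv2.imwrite('pics/t7c.png',np.hstack([A,B]));print(A.shape,B.shape)
```

```text
t 25.1 tcp [ 0.4918 -0.0275  0.2793] jaw deg -117.7 xax [ 0.011 -0.002 -1.   ] q [-0.171 -0.052  1.368 -0.     1.815  1.884] F [0.14 0.16 0.9 ] T [ 0.061 -0.032 -0.078] w 0.0918
shift cm [ 12.96 -25.98   5.32]
(396, 432, 3) (396, 324, 3)
```

View pics/t7c.png

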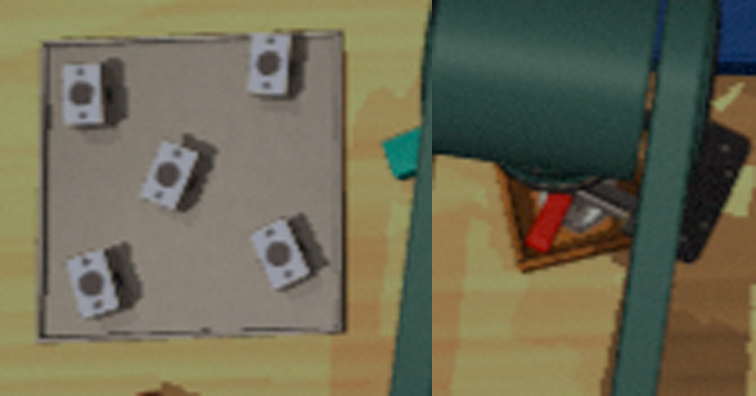

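```bash
cat >> h.py <<'E'
def parts(name):
    im=load(name)['im']; hsv=cv2.cvtColor(im,cv2.COLOR_RGB2HSV)
    m=np.zeros(im.shape[:2],np.uint8); m[190:300,105:205]=255
    b=cv2.inRange(hsv,(0,0,135),(180,60,255))&m
    b=cv2.morphologyEx(cv2.resize(b,None,fx=4,fy=4,interpolation=cv2.INTER_LINEAR),cv2.MORPH_CLOSE,np.ones((25,25)))
    out=[]
    for c in cv2.findContours((b>127).astype(np.uint8),0,2)[0]:
        if cv2.contourArea(c)<600: continue
        q=cv2.boxPoints(cv2.minAreaRect(c))/4-.375
        w=np.array([ray(name,u,v,.040) for u,v in q]); L=[w[1]-w[0],w[2]-w[1]]; n=[np.linalg.norm(x) for x in L]
        a=L[int(np.argmax(n))]
        out.append((q.mean(0).round(1),w.mean(0).round(4)[:2],np.sort(n).round(3),round((np.degrees(np.arctan2(a[1],a[0]))+90)%180-90,1)))
    return out
E
python3 - <<'E'
from h import *
for p in parts('t7'): print(*p)
g=lambda u,v:ray('t7',100+u/3.6,190+v/3.6,.04)
for u,v in[(81,94),(269,64),(169,175),(92,283),(280,253)]: print(g(u,v).round(4))
E
```

```text
[151.8 253.2] [0.4697 0.2855] [0.152 0.205] -89.8
[122.2 212.5] [0.5758 0.3629] [0.029 0.063] -1.3
[173.5 207. ] [0.5861 0.231 ] [0.03  0.044] 0.2
[0.5662 0.3618 0.04  ]
[0.584  0.2278 0.04  ]
[0.5066 0.2983 0.04  ]
[0.4321 0.3514 0.04  ]
[0.4494 0.2195 0.04  ]
```

Run:
```python
from h import *
g=lambda u,v:ray('t7',100+u/3.6,190+v/3.6,.04)
for n,a,b in[('p1',(82,64),(85,127)),('p2',(272,34),(268,97)),('p3',(183,148),(162,204)),('p4',(85,254),(101,312)),('p5',(269,224),(293,283))]:
    A,B=g(*a),g(*b);d=A-B;print(n,((A+B)/2).round(4)[:2],np.linalg.norm(d).round(3),np.degrees(np.arctan2(d[1],d[0])).round(1))
plan([.585,.229,.22],-92)
```

```text
p1 [0.5652 0.36  ] 0.045 3.8
p2 [0.5829 0.2271] 0.046 -3.4
p3 [0.5058 0.2958] 0.042 -20.1
p4 [0.4322 0.3507] 0.042 16.4
p5 [0.449  0.2189] 0.045 22.1
t 25.15 tcp [ 0.4908 -0.0273  0.2761] jaw deg -117.7 xax [ 0.006 -0.001 -1.   ] q [-0.171 -0.051  1.373 -0.     1.814  1.884] F [-0.9   0.18 -0.61] T [ 0.111 -0.038 -0.021] w 0.0932
shift cm [  5.64 -27.06   3.63]
turn -25.7 q6 107.9
```

>>> carry_out:
  targets:
    - [0,0,-2.7,0.35,0]
    - [0,0,-2.7,0.35,0]
    - [0,0,-2.7,0.35,0]
    - [0,0,-2.7,0.35,0]
    - [0,0,-2.7,0.35,0]
    - [0,0,-2.7,0.35,0]
    - [0,0,-2.7,0.35,0]
    - [0,0,-2.7,0.35,0]
    - [0,0,-2.7,0.35,0]
    - [0,0,-2.6,0.35,0]
    - [0,4,0,0,-8.2]
    - [0,4,0,0,-8.2]
    - [0,4,0,0,-8.2]
    - [0,0,0,0,0]
    - [0,0,0,0,0]

```text
time: 26.65
tool_pos: [0.5829, 0.2269, 0.1517]
ee_rot: [0.369, 1.567, -2.831]
wrist_force: [0.9, 1.6, 1.1]
width: 0.094
```

```bash
python3 -c "
from h import *
plan([.5835,.228,.016],-93)
"
```

```text
t 26.65 tcp [0.5829 0.2269 0.1517] jaw deg -93.3 xax [-0.004 -0.001 -1.   ] q [ 0.281  0.274  1.261 -0.     1.611  1.909] F [0.91 1.57 1.12] T [0.048 0.022 0.011] w 0.094
shift cm [13.57 -0.13 -0.1 ]
turn -0.3 q6 109.4
```

>>> carry_out:
  targets:
    - [0,3,-0.1,-0.1,0]
    - [0,3,0,0,0]
    - [0,3,0,0,0]
    - [0,3,0,0,0]
    - [0,1.5,0,0,0]
    - [0,0,0,0,0]
    - [1,0,0,0,0]
    - [1,0,0,0,0]
    - [1,0,0,0,0]
    - [1,0,0,0,0]
    - [1,0,0,0,0]
    - [1,0,0,0,0]
    - [1,0,0,0,0]
    - [1,0,0,0,0]
    - [1,0,0,0,0]
    - [1,-2,0,0,0]
    - [1,-4,0,0,0]
    - [1,-4,0,0,0]
    - [1,-4,0,0,0]
    - [1,-4,0,0,0]

```text
time: 28.65
tool_pos: [0.5846, 0.228, 0.1996]
ee_rot: [0.497, 1.57, -2.7]
wrist_force: [0.5, 0.5, -0.8]
width: 0.0282
```

Run:
```python
from h import *
c=np.array([ray('top0',u*.7,v*.7,.06)[:2] for u,v in[(391,197),(517,201),(388,298),(515,301)]]).mean(0)
d=np.array([-.013,-.2255]);yv=-d/np.linalg.norm(d);xv=np.array([yv[1],-yv[0]]);print(c,xv,yv,np.degrees(np.arctan2(xv[1],xv[0])))
for x,y in[(40,-70),(40,0),(40,70),(-30,-40),(-30,40)]: print(x,y,(c+xv*x/1e3+yv*y/1e3).round(3))
plan(list(c+xv*.04-yv*.07)+[.2],np.degrees(np.arctan2(yv[1],yv[0])))
```

```text
[ 0.65717752 -0.13904572] [ 0.99834239 -0.05755411] [0.05755411 0.99834239] -3.299430664682407
40 -70 [ 0.693 -0.211]
40 0 [ 0.697 -0.141]
40 70 [ 0.701 -0.071]
-30 -40 [ 0.625 -0.177]
-30 40 [ 0.63  -0.097]
t 28.65 tcp [0.5846 0.228  0.1996] jaw deg -93.1 xax [-0.001 -0.    -1.   ] q [ 0.282  0.263  1.18  -0.     1.7    1.907] F [ 0.48  0.51 -0.83] T [ 0.067  0.01  -0.001] w 0.0282
shift cm [-3.000e-02  4.327e+01 -1.324e+01]
turn 0.2 q6 109.3
```

>>> carry_out:
  targets:
    - [1,0,2,-0.6,0]
    - [1,0,4,-1.2,0]
    - [1,0,4,-1.2,0]
    - [1,0,4,-1.2,0]
    - [1,0,4,-1.2,0]
    - [1,0,4,-1.2,0]
    - [1,0,4,-1.2,0]
    - [1,0,4,-1.2,0]
    - [1,0,4,-1.2,0]
    - [1,0,4,-1.3,0]
    - [1,0,3.3,-1.2,0]
    - [1,0,2,-0.5,0]
    - [1,0,0,0,0]
    - [1,4,0,0,0]
    - [1,4,0,0,0]
    - [1,0,0,0,0]
    - [1,0,0,0,0]

```text
time: 30.35
tool_pos: [0.6924, -0.2098, 0.1178]
ee_rot: [-0.415, 1.568, 2.673]
wrist_force: [0.3, -0.3, -0.1]
width: 0.0274
```

```bash
python3 -c "
from h import *
plan([.693,-.211,.02])
"
```

```text
t 30.35 tcp [ 0.6924 -0.2098  0.1178] jaw deg -93.1 xax [-0.003  0.001 -1.   ] q [-0.373  0.508  1.015  0.     1.622  1.252] F [ 0.28 -0.31 -0.12] T [ 0.024 -0.042  0.032] w 0.0274
shift cm [ 9.77  0.13 -0.09]
```

>>> carry_out:
  targets:
    - [1,3,0,0,0]
    - [1,3,0,0,0]
    - [1,2,0,0,0]
    - [1,1.5,0,0,0]
    - [1,0,0,0,0]
    - [0.5,0,0,0,0]
    - [0.5,0,0,0,0]
    - [0.5,0,0,0,0]
    - [0.5,0,0,0,0]
    - [0.5,-2,0,0,0]
    - [0.5,-4,0,0,0]
    - [0,-4,0,0,0]
    - [0,-4,0,0,0]
    - [0,-4,0,0,0]
    - [0,0,0,0,0]

```text
time: 31.85
tool_pos: [0.6958, -0.2125, 0.2136]
ee_rot: [2.821, 1.555, -0.376]
wrist_force: [-0.4, -0.1, 2.2]
width: 0.0754
```

```bash
python3 -c "
from h import *
plan([.5660,.3605,.2],-86.2)
"
```

```text
t 31.85 tcp [ 0.6958 -0.2125  0.2136] jaw deg -93.1 xax [ 0.015 -0.006 -1.   ] q [-0.374  0.487  0.856 -0.     1.782  1.251] F [-0.38 -0.14  2.21] T [-0.012 -0.018 -0.007] w 0.0754
shift cm [  0.83 -56.51  16.13]
turn -6.9 q6 71.7
```

>>> carry_out:
  targets:
    - [0,0,-2.2,0.6,0]
    - [0,0,-4.4,1.3,0]
    - [0,0,-4.4,1.3,0]
    - [0,0,-4.4,1.3,0]
    - [0,0,-4.4,1.3,0]
    - [0,0,-4.4,1.3,0]
    - [0,0,-4.4,1.3,0]
    - [0,0,-4.4,1.3,0]
    - [0,0,-4.4,1.2,0]
    - [0,0,-4.4,1.2,0]
    - [0,0,-4.4,1.2,0]
    - [0,0,-4.4,1.2,0]
    - [0,0,-4.4,1.2,0]
    - [0,0,-1.7,0.4,-6.9]
    - [0,0,0,0,0]
    - [0,3,0,0,0]
    - [0,3,0,0,0]
    - [0,0,0,0,0]
    - [0,0,0,0,0]

```text
time: 33.75
tool_pos: [0.5634, 0.362, 0.1429]
ee_rot: [0.67, 1.569, -2.409]
wrist_force: [-0.5, -0.0, 0.3]
width: 0.094
```

```bash
python3 -c "
from h import *
plan([.5660,.3605,.016],-86.2)
"
```

```text
t 33.75 tcp [0.5634 0.362  0.1429] jaw deg -86.4 xax [-0.002 -0.001 -1.   ] q [ 4.870e-01  3.740e-01  1.150e+00 -1.000e-03  1.620e+00  1.995e+00] F [-0.47 -0.03  0.32] T [ 0.033 -0.012  0.015] w 0.094
shift cm [12.69  0.15 -0.27]
turn -0.2 q6 114.3
```

>>> carry_out:
  targets:
    - [0,3,0.1,-0.3,0]
    - [0,3,0,0,0]
    - [0,3,0,0,0]
    - [0,2.6,0,0,0]
    - [0,1.0,0,0,0]
    - [0,0,0,0,0]
    - [1,0,0,0,0]
    - [1,0,0,0,0]
    - [1,0,0,0,0]
    - [1,0,0,0,0]
    - [1,0,0,0,0]
    - [1,0,0,0,0]
    - [1,0,0,0,0]
    - [1,0,0,0,0]
    - [1,0,0,0,0]
    - [1,-2,0,0,0]
    - [1,-4,0,0,0]
    - [1,-4,0,0,0]
    - [1,-4,0,0,0]
    - [1,-4,0,0,0]

```text
time: 35.75
tool_pos: [0.566, 0.3626, 0.1984]
ee_rot: [0.47, 1.57, -2.606]
wrist_force: [-0.0, 0.8, -1.3]
width: 0.028
```

```bash
python3 -c "
from h import *
plan([.697,-.141,.2],-93.3)
"
```

```text
t 35.75 tcp [0.566  0.3626 0.1984] jaw deg -86.2 xax [-0.001 -0.001 -1.   ] q [ 0.485  0.366  1.05  -0.     1.726  1.991] F [-0.01  0.81 -1.26] T [ 0.096 -0.024 -0.008] w 0.028
shift cm [-0.15 51.11 -9.77]
turn 7.1 q6 114.1
```

>>> carry_out:
  targets:
    - [1,0,2.1,-0.4,0]
    - [1,0,4.3,-0.8,0]
    - [1,0,4.3,-0.8,0]
    - [1,0,4.3,-0.8,0]
    - [1,0,4.3,-0.8,0]
    - [1,0,4.3,-0.8,0]
    - [1,0,4.3,-0.8,0]
    - [1,0,4.3,-0.8,0]
    - [1,0,4.3,-0.9,0]
    - [1,0,4.3,-0.8,0]
    - [1,0,4.3,-0.8,0]
    - [1,0,4.3,-0.9,0]
    - [1,0,1.7,-0.4,7.1]
    - [1,0,0,0,0]
    - [1,4,0,0,0]
    - [1,4,0,0,0]
    - [1,0,0,0,0]
    - [1,0,0,0,0]

```text
time: 37.55
tool_pos: [0.697, -0.1391, 0.1167]
ee_rot: [-0.34, 1.568, 2.746]
wrist_force: [0.9, -0.5, -0.3]
width: 0.0276
```

```bash
python3 -c "
from h import *
plan([.697,-.141,.024],-93.3)
"
```

```text
t 37.55 tcp [ 0.697  -0.1391  0.1167] jaw deg -93.2 xax [-0.003  0.001 -1.   ] q [-0.277  0.478  1.059  0.     1.607  1.349] F [ 0.94 -0.48 -0.29] T [ 0.042  0.004 -0.005] w 0.0276
shift cm [ 9.27  0.2  -0.04]
turn 0.1 q6 77.3
```

>>> carry_out:
  targets:
    - [1,3,0.2,0,0]
    - [1,3,0,0,0]
    - [1,2,0,0,0]
    - [1,1.3,0,0,0]
    - [1,0,0,0,0]
    - [0.5,0,0,0,0]
    - [0.5,0,0,0,0]
    - [0.5,0,0,0,0]
    - [0.5,0,0,0,0]
    - [0.5,-2,0,0,0]
    - [0.5,-4,0,0,0]
    - [0,-4,0,0,0]
    - [0,-4,0,0,0]
    - [0,-4,0,0,0]
    - [0,0,0,0,0]
    - [0,0,0,0,0]

```text
time: 39.15
tool_pos: [0.6982, -0.1429, 0.2066]
ee_rot: [2.894, 1.567, -0.306]
wrist_force: [-0.2, -0.4, -0.6]
width: 0.0839
```

```bash
python3 -c "
from h import *
plan([.5065,.297,.2],-110.1)
"
```

```text
t 39.15 tcp [ 0.6982 -0.1429  0.2066] jaw deg -93.3 xax [ 0.004 -0.001 -1.   ] q [-0.281  0.46   0.908 -0.     1.77   1.348] F [-0.2  -0.41 -0.62] T [ 0.005 -0.052 -0.022] w 0.0839
shift cm [  0.53 -42.8   21.71]
turn 16.8 q6 77.2
```

>>> carry_out:
  targets:
    - [0,0,-2,1,0]
    - [0,0,-4,2,0]
    - [0,0,-4,2,0]
    - [0,0,-4,2,0]
    - [0,0,-4,2,0]
    - [0,0,-4,2,0]
    - [0,0,-4,2,0]
    - [0,0,-4,2.1,0]
    - [0,0,-4,2.1,0]
    - [0,0,-4,2.1,0]
    - [0,0,-3,1.6,0]
    - [0,0,-1.8,0.8,0]
    - [0,0,0,0,8.4]
    - [0,0,0,0,8.4]
    - [0,3,0,0,0]
    - [0,3,0,0,0]
    - [0,0,0,0,0]
    - [0,0,0,0,0]

```text
time: 40.95
tool_pos: [0.5047, 0.2966, 0.1423]
ee_rot: [0.81, 1.566, -2.683]
wrist_force: [0.3, -0.3, 1.1]
width: 0.0937
```

```bash
python3 -c "
from h import *
plan([.5065,.297,.016],-110.1)
"
```

```text
t 40.95 tcp [0.5047 0.2966 0.1423] jaw deg -110.1 xax [-0.004 -0.002 -1.   ] q [ 0.435  0.189  1.381 -0.     1.576  2.357] F [ 0.29 -0.28  1.12] T [ 0.113 -0.008  0.016] w 0.0937
shift cm [12.63 -0.14 -0.19]
turn -0.0 q6 135.0
```

>>> carry_out:
  targets:
    - [0,3,-0.1,-0.2,0]
    - [0,3,0,0,0]
    - [0,3,0,0,0]
    - [0,2.6,0,0,0]
    - [0,1.0,0,0,0]
    - [0,0,0,0,0]
    - [1,0,0,0,0]
    - [1,0,0,0,0]
    - [1,0,0,0,0]
    - [1,0,0,0,0]
    - [1,0,0,0,0]
    - [1,0,0,0,0]
    - [1,0,0,0,0]
    - [1,0,0,0,0]
    - [1,0,0,0,0]
    - [1,-2,0,0,0]
    - [1,-4,0,0,0]
    - [1,-4,0,0,0]
    - [1,-4,0,0,0]
    - [1,-4,0,0,0]

```text
time: 42.95
tool_pos: [0.5076, 0.2972, 0.1994]
ee_rot: [0.958, 1.569, -2.536]
wrist_force: [-0.4, 0.4, -1.4]
width: 0.0277
```

```bash
python3 -c "
from h import *
plan([.701,-.071,.2],-93.3)
"
```

```text
t 42.95 tcp [0.5076 0.2972 0.1994] jaw deg -110.1 xax [-0.001 -0.001 -1.   ] q [ 0.433  0.175  1.285 -0.     1.683  2.356] F [-0.41  0.36 -1.36] T [ 0.008 -0.037 -0.028] w 0.0277
shift cm [ -0.06  27.9  -30.83]
turn -16.8 q6 135.0
```

>>> carry_out:
  targets:
    - [1,0,1.4,-1.6,0]
    - [1,0,2.8,-3.1,0]
    - [1,0,2.8,-3.1,0]
    - [1,0,2.8,-3.1,0]
    - [1,0,2.8,-3.1,0]
    - [1,0,2.8,-3.1,0]
    - [1,0,2.8,-3.1,0]
    - [1,0,2.8,-3.1,0]
    - [1,0,2.8,-3.1,0]
    - [1,0,2.8,-3.0,0]
    - [1,0,1.3,-1.4,0]
    - [1,0,0,0,-8.4]
    - [1,0,0,0,-8.4]
    - [1,4,0,0,0]
    - [1,4,0,0,0]
    - [1,0,0,0,0]
    - [1,0,0,0,0]

```text
time: 44.65
tool_pos: [0.7003, -0.0704, 0.1171]
ee_rot: [-0.073, 1.567, 3.01]
wrist_force: [0.4, 0.3, -0.3]
width: 0.0279
```

```bash
python3 -c "
from h import *
plan([.701,-.071,.024],-93.3)
"
```

```text
t 44.65 tcp [ 0.7003 -0.0704  0.1171] jaw deg -93.3 xax [-0.004  0.    -1.   ] q [-0.181  0.463  1.08  -0.     1.602  1.449] F [ 0.36  0.31 -0.33] T [-0.041  0.008 -0.023] w 0.0279
shift cm [ 9.31  0.05 -0.1 ]
turn -0.0 q6 83.0
```

>>> carry_out:
  targets:
    - [1,3,0.2,-0.1,0]
    - [1,3,0,0,0]
    - [1,2,0,0,0]
    - [1,1.3,0,0,0]
    - [1,0,0,0,0]
    - [0.6,0,0,0,0]
    - [0.6,0,0,0,0]
    - [0.6,0,0,0,0]
    - [0.6,0,0,0,0]
    - [0.6,-2,0,0,0]
    - [0.6,-4,0,0,0]
    - [0,-4,0,0,0]
    - [0,-4,0,0,0]
    - [0,-4,0,0,0]
    - [0,0,0,0,0]
    - [0,0,0,0,0]

```text
time: 46.25
tool_pos: [0.7028, -0.0727, 0.2076]
ee_rot: [2.999, 1.567, -0.201]
wrist_force: [0.4, -0.4, -0.6]
width: 0.0743
```

```bash
python3 -c "
from h import *
plan([.4325,.351,.2],-73.6)
"
```

```text
t 46.25 tcp [ 0.7028 -0.0727  0.2076] jaw deg -93.3 xax [ 0.004 -0.001 -1.   ] q [-0.183  0.444  0.927 -0.     1.766  1.446] F [ 0.41 -0.41 -0.57] T [ 0.014  0.066 -0.033] w 0.0743
shift cm [  0.62 -40.72  29.45]
turn -19.7 q6 82.8
```

>>> carry_out:
  targets:
    - [0,0,-2,1.5,0]
    - [0,0,-3.9,2.8,0]
    - [0,0,-3.9,2.8,0]
    - [0,0,-3.9,2.8,0]
    - [0,0,-3.9,2.8,0]
    - [0,0,-3.9,2.8,0]
    - [0,0,-3.9,2.8,0]
    - [0,0,-3.9,2.8,0]
    - [0,0,-3.9,2.8,0]
    - [0,0,-3.8,2.8,0]
    - [0,0,-2.5,1.8,0]
    - [0,0,-1.1,0.9,0]
    - [0,0,0,0,-8]
    - [0,0,0,0,-8]
    - [0,3,0,0,-3.7]
    - [0,3,0,0,0]
    - [0,0,0,0,0]
    - [0,0,0,0,0]

```text
time: 48.05
tool_pos: [0.432, 0.3488, 0.1442]
ee_rot: [0.437, 1.567, -2.42]
wrist_force: [0.6, 0.1, 1.2]
width: 0.0939
```

```bash
python3 -c "
from h import *
plan([.4325,.351,.016],-73.6)
snap('top','t8')
a=load('t8')['im'][:,:,::-1]
A=cv2.resize(a[190:300,105:205],None,fx=4,fy=4,interpolation=cv2.INTER_CUBIC)
B=cv2.resize(a[130:240,265:365],None,fx=4,fy=4,interpolation=cv2.INTER_CUBIC)
cv2.imwrite('pics/t8c.png',np.hstack([A,B]))
"
```

```text
t 48.05 tcp [0.432  0.3488 0.1442] jaw deg -73.7 xax [-0.003 -0.002 -1.   ] q [ 0.577  0.121  1.455 -0.     1.569  1.864] F [0.59 0.11 1.19] T [ 0.079  0.015 -0.002] w 0.0939
shift cm [12.82 -0.22 -0.15]
turn -0.1 q6 106.8
```

View pics/t8c.png

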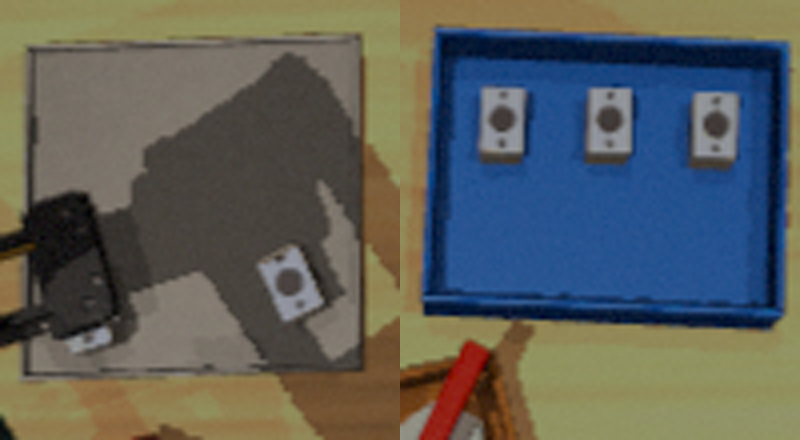

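>>> carry_out:
  targets:
    - [0,3,-0.2,-0.1,0]
    - [0,3,0,0,0]
    - [0,3,0,0,0]
    - [0,2.7,0,0,0]
    - [0,1.1,0,0,0]
    - [0,0,0,0,0]
    - [1,0,0,0,0]
    - [1,0,0,0,0]
    - [1,0,0,0,0]
    - [1,0,0,0,0]
    - [1,0,0,0,0]
    - [1,0,0,0,0]
    - [1,0,0,0,0]
    - [1,0,0,0,0]
    - [1,0,0,0,0]
    - [1,-2,0,0,0]
    - [1,-4,0,0,0]
    - [1,-4,0,0,0]
    - [1,-4,0,0,0]
    - [1,-4,0,0,0]

```text
time: 50.1
tool_pos: [0.4323, 0.3519, 0.1987]
ee_rot: [0.425, 1.57, -2.431]
wrist_force: [0.9, 0.6, -0.0]
width: 0.0277
```

```bash
python3 -c "
from h import *
plan([.631,-.097,.2],-93.3)
"
```

```text
t 50.1 tcp [0.4323 0.3519 0.1987] jaw deg -73.6 xax [-0. -0. -1.] q [ 0.581  0.106  1.364 -0.     1.672  1.867] F [ 0.86  0.62 -0.03] T [0.014 0.001 0.004] w 0.0277
shift cm [-0.12 48.66 -6.43]
turn 19.7 q6 107.0
```

>>> carry_out:
  targets:
    - [1,-1,2.2,-0.3,0]
    - [1,-1,4.2,-0.5,0]
    - [1,0,4.2,-0.5,0]
    - [1,0,4.2,-0.6,0]
    - [1,0,4.2,-0.6,0]
    - [1,0,4.2,-0.6,0]
    - [1,0,4.2,-0.6,0]
    - [1,0,4.2,-0.6,0]
    - [1,0,4.2,-0.6,0]
    - [1,0,4.2,-0.6,0]
    - [1,0,4.2,-0.5,0]
    - [1,0,3,-0.3,0]
    - [1,0,1.5,-0.2,0]
    - [1,0,0,0,8]
    - [1,0,0,0,8]
    - [1,3,0,0,3.7]
    - [1,3,0,0,0]
    - [1,3,0,0,0]
    - [1,0,0,0,0]
    - [1,0,0,0,0]

```text
time: 52.1
tool_pos: [0.6318, -0.0961, 0.1273]
ee_rot: [-0.36, 1.569, 2.724]
wrist_force: [0.2, -0.1, -0.6]
width: 0.0274
```

```bash
python3 -c "
from h import *
plan([.631,-.097,.024],-93.3)
"
```

```text
t 52.1 tcp [ 0.6318 -0.0961  0.1273] jaw deg -93.3 xax [-0.001  0.001 -1.   ] q [-0.24   0.311  1.262  0.     1.57   1.389] F [ 0.16 -0.1  -0.58] T [ 0.001 -0.043  0.03 ] w 0.0274
shift cm [10.33  0.1   0.07]
turn -0.0 q6 79.6
```

>>> carry_out:
  targets:
    - [1,3,0,0,0]
    - [1,3,0,0,0]
    - [1,3,0,0,0]
    - [1,1.3,0,0,0]
    - [1,0,0,0,0]
    - [0.6,0,0,0,0]
    - [0.6,0,0,0,0]
    - [0.6,0,0,0,0]
    - [0.6,0,0,0,0]
    - [0.6,-2,0,0,0]
    - [0.6,-4,0,0,0]
    - [0,-4,0,0,0]
    - [0,-4,0,0,0]
    - [0,-5,0,0,0]
    - [0,0,0,0,0]
    - [0,0,0,0,0]

```text
time: 53.7
tool_pos: [0.6332, -0.0972, 0.2175]
ee_rot: [2.941, 1.565, -0.259]
wrist_force: [0.4, 0.7, -0.0]
width: 0.074
```

```bash
python3 -c "
from h import *
plan([.4495,.2195,.21],-67.9)
"
```

```text
t 53.7 tcp [ 0.6332 -0.0972  0.2175] jaw deg -93.3 xax [ 0.005 -0.001 -1.   ] q [-0.241  0.286  1.116 -0.     1.734  1.389] F [ 0.4   0.69 -0.02] T [0.003 0.004 0.013] w 0.074
shift cm [  0.6  -30.54  20.19]
turn -25.4 q6 79.6
```

>>> carry_out:
  targets:
    - [0,0,-2,1.3,0]
    - [0,0,-3.8,2.5,0]
    - [0,0,-3.8,2.5,0]
    - [0,0,-3.8,2.5,0]
    - [0,0,-3.8,2.5,0]
    - [0,0,-3.8,2.5,0]
    - [0,0,-3.8,2.5,0]
    - [0,0,-3.8,2.6,0]
    - [0,0,-1.9,1.3,-8.4]
    - [0,0,0,0,-8.5]
    - [0,3.5,0,0,-8.5]
    - [0,3.5,0,0,0]
    - [0,0,0,0,0]
    - [0,0,0,0,0]

```text
time: 55.1
tool_pos: [0.4472, 0.2189, 0.143]
ee_rot: [-0.03, 1.567, -2.787]
wrist_force: [0.8, -0.1, 0.5]
width: 0.0941
```

```bash
python3 -c "
from h import *
plan([.4495,.2195,.016],-67.9)
"
```

```text
t 55.1 tcp [0.4472 0.2189 0.143 ] jaw deg -68.0 xax [-0.004 -0.001 -1.   ] q [ 0.341 -0.005  1.59  -0.     1.56   1.528] F [ 0.78 -0.13  0.47] T [-0.056  0.023  0.004] w 0.0941
shift cm [12.7   0.03 -0.28]
turn -0.1 q6 87.5
```

>>> carry_out:
  targets:
    - [0,3,0,-0.2,0]
    - [0,3,0,0,0]
    - [0,3,0,0,0]
    - [0,2.6,0,0,0]
    - [0,1.0,0,0,0]
    - [0,0,0,0,0]
    - [1,0,0,0,0]
    - [1,0,0,0,0]
    - [1,0,0,0,0]
    - [1,0,0,0,0]
    - [1,0,0,0,0]
    - [1,0,0,0,0]
    - [1,0,0,0,0]
    - [1,0,0,0,0]
    - [1,0,0,0,0]
    - [1,-3,0,0,0]
    - [1,-4,0,0,0]
    - [1,-4,0,0,0]
    - [1,-4,0,0,0]
    - [1,-5,0,0,0]

```text
time: 57.1
tool_pos: [0.4489, 0.2197, 0.2182]
ee_rot: [-0.013, 1.567, -2.769]
wrist_force: [1.4, 0.4, -2.0]
width: 0.0281
```

```bash
python3 -c "
from h import *
plan([.626,-.177,.215],-93.3)
"
```

```text
t 57.1 tcp [0.4489 0.2197 0.2182] jaw deg -67.9 xax [-0.004 -0.001 -1.   ] q [ 0.342 -0.024  1.46  -0.     1.709  1.527] F [ 1.43  0.44 -1.99] T [-0.04  -0.097 -0.012] w 0.0281
shift cm [ 0.31 43.41 -1.52]
turn 25.4 q6 87.5
```

>>> carry_out:
  targets:
    - [1,-1,2,0,0]
    - [1,-1,4,-0.1,0]
    - [1,0,4,-0.2,0]
    - [1,0,4,-0.2,0]
    - [1,0,4,-0.2,0]
    - [1,0,4,-0.2,0]
    - [1,0,4,-0.1,0]
    - [1,0,4,-0.1,0]
    - [1,0,4,-0.1,0]
    - [1,0,4,-0.1,0]
    - [1,0,3,-0.1,0]
    - [1,0,2.4,-0.1,0]
    - [1,0,0,0,8.4]
    - [1,2,0,0,8.5]
    - [1,3,0,0,8.5]
    - [1,3,0,0,0]
    - [1,3,0,0,0]
    - [1,0,0,0,0]
    - [1,0,0,0,0]

```text
time: 59.0
tool_pos: [0.6267, -0.1764, 0.1279]
ee_rot: [-0.264, 1.569, 2.819]
wrist_force: [0.5, 0.1, -1.0]
width: 0.0278
```

```bash
python3 -c "
from h import *
plan([.626,-.177,.024],-93.3)
"
```

```text
t 59.0 tcp [ 0.6267 -0.1764  0.1279] jaw deg -93.3 xax [-0.002  0.001 -1.   ] q [-0.361  0.338  1.227 -0.     1.579  1.268] F [ 0.5   0.14 -1.03] T [ 0.055 -0.087  0.011] w 0.0278
shift cm [10.39  0.07  0.04]
turn -0.0 q6 72.6
```

>>> carry_out:
  targets:
    - [1,3,0,0,0]
    - [1,3,0,0,0]
    - [1,3,0,0,0]
    - [1,1.4,0,0,0]
    - [1,0,0,0,0]
    - [0.6,0,0,0,0]
    - [0.6,0,0,0,0]
    - [0.6,0,0,0,0]
    - [0.6,0,0,0,0]
    - [0.6,-2,0,0,0]
    - [0.6,-4,0,0,0]
    - [0,-4,0,0,0]
    - [0,-4,0,0,0]
    - [0,-5,0,0,0]
    - [0,-4,0,0,0]
    - [0,0,-2,0,0]
    - [0,0,-4,0.8,0]
    - [0,0,-4,0.8,0]
    - [0,0,-4,0.8,0]
    - [0,0,-4,0.8,0]

```text
time: 61.0
tool_pos: [0.6048, 0.007, 0.2538]
ee_rot: [-0.219, 1.57, 2.864]
wrist_force: [0.9, 0.3, -0.9]
width: 0.0935
```

>>> carry_out:
  targets:
    - [0,0,-4,1.5,0]
    - [0,0,-4,1.5,0]
    - [0,0,-4,1.5,0]
    - [0,0,-4,1.5,0]
    - [0,0,-4,1.5,0]
    - [0,0,-4,1.5,0]
    - [0,0,-4,1.5,0]
    - [0,0,-4,1.5,0]
    - [0,0,0,0,0]
    - [0,0,0,0,0]
    - [0,0,0,0,0]
    - [0,0,0,0,0]

```text
time: 62.2
tool_pos: [0.505, 0.3302, 0.2544]
ee_rot: [1.778, 1.57, -1.424]
wrist_force: [0.2, -0.3, 0.5]
width: 0.094
```

```bash
python3 -c "
from h import *
st()
snap('top','t9');a=load('t9')['im'][:,:,::-1]
cv2.imwrite('pics/t9c.png',cv2.resize(a[120:330,100:480],(796,440),interpolation=cv2.INTER_CUBIC))
"
```

```text
t 62.2 tcp [0.505  0.3302 0.2544] jaw deg -93.5 xax [ 0. -0. -1.] q [ 0.485  0.204  1.143 -0.     1.795  2.117] F [ 0.22 -0.29  0.52] T [ 0.015  0.021 -0.039] w 0.094
```

View pics/t9c.png

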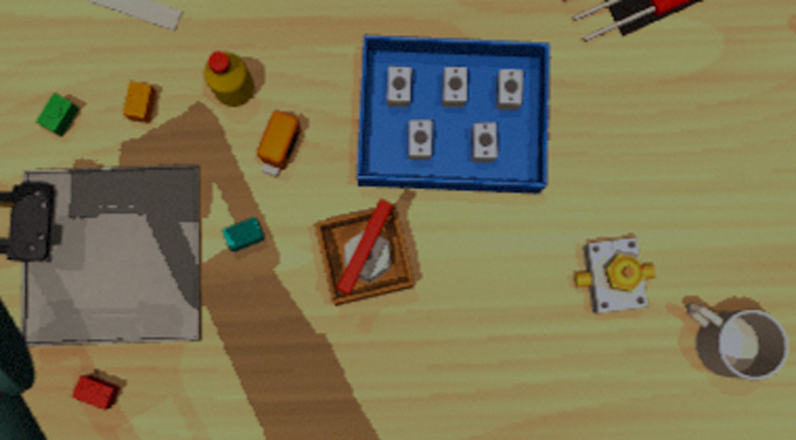

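```bash
python3 -c "
from h import *
f=380/796
a=ray('t9',100+387*f,120+204*f,.168);b=ray('t9',100+345*f,120+290*f,.168)
print(a,b,(a+b)/2,np.hypot(*(a-b)[:2]))
print(robot.close_job())
"
```

```text
[ 0.53388602 -0.05335003  0.168     ] [ 0.44160547 -0.00532148  0.168     ] [ 0.48774574 -0.02933576  0.168     ] 0.10403096164712303
the job is handed in; nothing more can be done
None
```

The job is handed in at about 62 s, and by my last checks every condition is met. The interface reported no verdict.

- **Finger-tight:** I turned the nut about 145° clockwise in one finger grasp. I stopped when the wrist torque rose to 0.22–0.25 N m. By then it was about 13° (0.22 rad) past the stop, under the 0.35 rad limit.
- **Quarter turn:** I then tightened it with the wrench. The near camera view put the red stripe at −74.5°, with the block's x axis at about 5°. That makes joint seat about 1.39 rad (80°), inside the 1.22–1.92 window but short of the nominal 1.57. This figure assumes finger-tight is where the stripe lines up with the block mark. The torque readings support that but alone only bound the seat to about 1.26–1.47 rad. The nut turned about 10° less than the wrench angle implied, because there was more play than I allowed for. I left it there and did not tighten further.
- **Wrench:** It stands in its holder. Its bar centre measured about 2 mm from the holder's centre, and the bar length seen from above is consistent with it being upright.
- **Parts:** All five grey parts lie flat and apart in the tote. One had been knocked a couple of centimetres before I reached it, so I re-measured it first.
- **Bystanders:** The last overhead picture shows the oil bottle, tape measure, mug and all four coloured look-alikes where they were. The arm is clear of everything.

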